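# Turn a circuit board over for soldering

### The arm

A 6-joint arm with a two-finger parallel gripper is mounted at the origin on the work surface. World frame = base frame: x ahead of the robot, y to its left, z up, the work surface at z = 0. Lengths are in mm, angles in rad, forces in N, time in s.
With the tool pointing down it reaches from about 275 to 750 mm from the base axis. Payload 10.2 kg.
Tool frame: the origin (TCP) lies between the finger pads; the fingertips stand 11 mm ahead of it and the grasp point (between the pads) lies 8 mm behind it; z points along the fingers, y is the line along which they close (so a half turn about z gives the same grasp; the last joint's range is limited). The gripper opens to 85 mm and grips with 20 to 120 N. Pads are 22 mm wide; open, the fingers measure 114 mm over their backs; the gripper's body (76 mm by 85 mm) begins 54 mm behind the grasp point. The pads swing forward as they close: fully open they stand 13 mm farther back than shut.
Start: joints at [-1.548, 0.313, 1.498, -0, 1.331, -0.223], TCP at [127.736, -509.23, 242.294] pointing down, gripper open.
Joint ranges: [-2.94, 2.94], [-0.97, 2.17], [0.19, 2.56], [-1.23, 4.37], [0.02, 3.11], [-2.88, 2.88]. Speed limits (rad/s): [2.39, 2.39, 3.01, 3.14, 3.14, 3.14].

### API

Orientations are given as a unit quaternion [w, x, y, z].
In Python, from rig import sense, eyes, finish_job gives the robot as it stands.
- The arm moves only by the shell command python3 -m jog 'ROWS' [FORCE]. ROWS is JSON, a list of rows, each a list of 7 numbers: the shift along the tool's x, y, z in m, then the turn, a rotation vector about the tool's x, y, z in rad, then the finger opening in m, from 0 to 0.0854. In form: [[dx, dy, dz, rx, ry, rz, gripper], ...]. A call has 1 to 5 rows; each row shifts and turns the commanded pose from where the row before left it, along the tool's axes as they then stand; what a row does not reach is not made up. A row lasts 1/10 s, in which the tool goes at most 50 mm and 8.59 degrees, less where a joint would pass 70% of its speed; a pose out of reach is approached as far as the arm can. A call is refused whole if a number of a shift passes 0.05 or a number of a turn 0.15, either way. A call with a gripper value outside its range is refused whole. The fingers move at their own pace and stop on an object; FORCE is the grip in N (left out, the last holds). Time passes only in rows, so rows that do not move let the fingers close. It gives the time, the measured TCP pose, the force, the opening and the grip force at its end, in the units of the state.
- sense(): the state, without advancing time (a new reading comes with each control period).
- eyes.capture(name): name is "scene" or "top" or "wrist"; returns the picture (420x560x3 uint8, red, green, blue); there is no depth.
- eyes.calibration(name): a dict with "fx", "fy", "cx", "cy" (pixels), "cam_to_world" (4x4, takes a point from camera to world coordinates); the wrist camera has in their place "mount" (4x4, takes a point from camera to tool coordinates, whose origin is the TCP and whose axes are the flange's). Camera axes: x right, y down, z forward; pixel columns grow to the right and rows downward; lengths in mm; the calibration is good to about 2 mm. A picture is of the moment at which its call begins: read the wrist's pose just before it. calibration takes no time and is no camera call.
- finish_job(): hands the job in; it is judged then, once.
The state is a dict: "time_s": time; "joints": joint angles; "dq": joint speeds; "tau": joint torques, N m; "eef_pos": TCP position; "ee_rot": TCP orientation; "force": force on the tool from outside, world axes, zero at the start; "wrist_torque": the same for the moment, N m; "grip_width": opening from 0.0 (shut) to 1.0 (fully open); "grip_force": force on a finger pad.
Only numpy, scipy, OpenCV 4.12 (cv2) and the standard library are available. Lean on these libraries where they do the work, as an engineer would, in place of code of your own. Each camera call takes 0.05 s, during which the arm holds its last target. There are 200 camera calls.

### The job

The circuit board lies component side up on the grey bearers of the black tray. Turn it over and lay it gently in the blue repair cradle, solder side up, fully down on both ledges between the lips, then let go. The yellow slotted rack can hold the board on its end while you change your grip; keep the board off the bench top, and do not shift or tip the flux bottle, solder spool, multimeter or tip cleaner.

Things in the scene. Friction and masses are not known exactly. Their poses are not given: they have to be found in the camera images.
- board_center (a point): Centre of the loose green circuit board (about 120 g), half-way up its rails; centre of mass within 3 mm of it. 110 long (its x), 56 wide (y), 8 thick over two aluminium edge rails (6 wide, 8 high) along the full length of both long edges; grip across the 56 mm width on these rails. z points out of the component side
- board: The same board; origin on its solder-side face, 4 mm from board_center along -z. Component side: black chips and capacitors, white connector, within 26 of the centre along x, inside the rails, standing up to 8 past the rails. Solder side: only rows of silver dots, recessed 2 below the rails, so it rests on its rails either way up
- tray: Fixed black tray where the board starts: plate 150 (x) x 100 (y) x 6 with two grey bearers across it, each 22 (x) x 96 (y), centred at x = +-47, tops 36 above the bench; open between them down to the plate. Origin on the bench under its centre, z up. The board starts component side up across both bearers, its length within 0.12 rad of tray x, its centre within 6 of the tray's
- rack: Fixed rack: black base 90 (x) x 100 (y) x 12 with a yellow slot on it, 84 long in y and 32 wide in x over its flared lips, whose tops are 38 above the bench. Origin on the bench under its centre, z up
- slot_floor (a point): Centre of the slot's floor, 12 above the bench, z up. The slot is 11 wide in x, 64 long in y, its walls 16 high; above them lips along y flare to about 26 wide. It takes one end of the board stood on end (board thickness along slot x, width along slot y), either face either way; let go, the board stands there leaning up to about 0.2 rad
- cradle_seat (a point): Centre between the two ledges of the blue cradle, at ledge height, 40 above the bench, z up. The board's ends rest on the ledges (x = 41 to 59 on both sides), inside end lips (118 apart in x, 10 thick) and corner cheeks (64 apart in y, 6 thick, over the ledges), all 5 high. Lying home, board_center is 4 above this point, either end either way round
- cradle: The same fixed cradle; origin on the bench below cradle_seat, same axes. Two blue blocks 28 (x) x 76 (y) centred at x = +-55; open between them but for a bar 26 wide and 10 high on the bench. Black knobs on the end faces reach x = +-86, below ledge height
- flux_center (a point): Centre of the amber flux bottle with red cap, loose, 40 diameter, 115 tall, upright on the bench; leave alone
- spool_center (a point): Centre of the blue solder spool, loose, 58 diameter, 42 tall, standing on its flange; leave alone
- meter_center (a point): Centre of the yellow multimeter lying on the bench, loose, 130 (x) x 72 (y) x 32; leave alone
- cleaner_center (a point): Centre of the dark tip-cleaner pot with brass filling, loose, 72 diameter, 45 tall (this point is 22 above the bench); leave alone
There are look-alikes about, which are no part of the job. What is meant by the cradle is not green or pink, and is the larger of those in its own colour.

How it is judged:
By the outcome, as a careful person would: the job done as asked, in the order asked, and still so for the second after the job is handed in, with the robot touching nothing.
It also fails if it takes over 72 s, if anything falls off the work surface, if the arm or the gripper's body presses on something with over 40 N, if the wrist force passes 120 N, or if a joint passes its speed limit or range.

## Working session

There is one attempt and no reset: what is moved stays moved. The work goes in short steps, Python scripts to look and compute and a shell command to move; the robot and the scene stay as the last step left them, time stands still between calls to the robot, and variables do not carry over. Pictures are saved under pics/ and viewed, at most 10 in all, crops included, and the job is handed in when it is done.

```bash
ls; mkdir -p pics; python3 - <<'E'
from rig import sense, eyes
import cv2,numpy as np
for n in ("scene","top"):
    im=eyes.capture(n); cv2.imwrite(f"pics/{n}0.png",im[:,:,::-1])
    c=eyes.calibration(n); print(n,c["fx"],c["fy"],c["cx"],c["cy"]); print(np.round(c["cam_to_world"],3))
print(eyes.calibration("wrist")); print(sense())
E
```

```text
pics
scene 408.36774117677834 408.36774117677834 278.86838336030735 209.18641381602993
[[-5.480000e-01  6.040000e-01 -5.780000e-01  1.151735e+03]
 [ 8.360000e-01  3.820000e-01 -3.940000e-01  3.890160e+02]
 [-1.700000e-02 -6.990000e-01 -7.150000e-01  8.807700e+02]
 [ 0.000000e+00  0.000000e+00  0.000000e+00  1.000000e+00]]
top 488.16220148934497 488.16220148934497 275.03463289416504 205.10740309117259
[[ 1.800000e-02 -9.870000e-01  1.570000e-01  2.906190e+02]
 [-1.000000e+00 -1.500000e-02  1.900000e-02 -9.354300e+01]
 [-1.700000e-02 -1.570000e-01 -9.870000e-01  1.453029e+03]
 [ 0.000000e+00  0.000000e+00  0.000000e+00  1.000000e+00]]
{'fx': 305.8857486726217, 'fy': 305.8857486726217, 'cx': 276.975963218163, 'cy': 203.30935569465805, 'mount': array([[ 8.93130939e-04, -9.55516661e-01, -2.94935778e-01,
         7.53120361e+01],
       [ 9.99999585e-01,  8.00144018e-04,  4.35958054e-04,
         4.66811623e-01],
       [-1.80574086e-04, -2.94936045e-01,  9.55516979e-01,
        -1.31754942e+02],
       [ 0.00000000e+00,  0.00000000e+00,  0.00000000e+00,
         1.00000000e+00]])}
{'time_s': 0.1, 'joints': array([-1.54841485e+00,  3.13420622e-01,  1.49835622e+00, -2.80671093e-06,
        1.33100130e+00, -2.23414960e-01]), 'dq': array([ 1.92047063e-03, -1.71802096e-03, -4.24578420e-03, -1.41553570e-03,
        3.27193313e-04,  6.13449441e-05]), 'tau': array([ 2.61078450e-03, -4.12896788e+01, -2.60143089e+01, -1.58432717e-04,
        3.00679079e-03,  1.20591366e-05]), 'eef_pos': array([ 127.72266096, -509.00515429,  241.78053924]), 'ee_rot': array([-5.89889876e-04,  9.92457299e-01,  1.22589389e-01,  5.81243935e-05]), 'force': array([-0.53888963,  0.67492497,  0.40778747]), 'wrist_torque': array([-0.01756377,  0.02364401,  0.01974572]), 'grip_force': 0.0, 'grip_width': 1.0001639059596503}
```

View pics/top0.png

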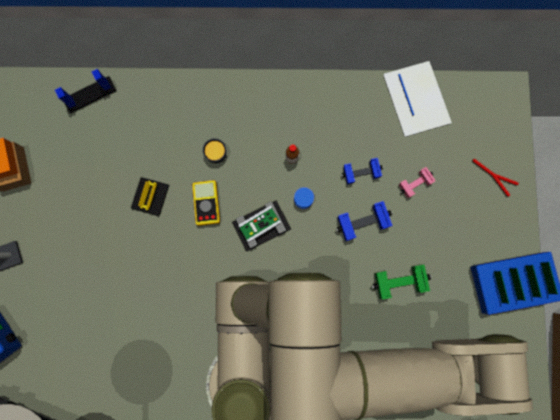

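View pics/scene0.png

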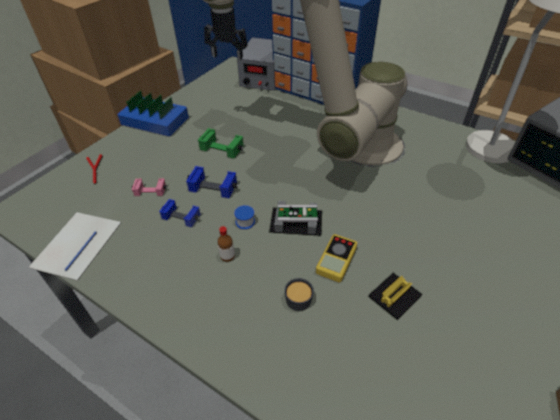

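Top view: the tray with the board is at about (262,225), the yellow-slotted rack at (150,196), the meter at (205,203), the cleaner at (214,151), the flux bottle at (292,153) and the spool at (304,198).
Cradle candidates: large blue (365,221), small blue (362,171), green (403,282), pink (418,182), and a black and blue stand at (86,90). The description (not green or pink, the larger of its colour) picks (365,221). I'll check this in a close crop.

```bash
cat > h.py <<'E'
import numpy as np, cv2, json
from rig import sense, eyes
from scipy.spatial.transform import Rotation as R
def rot(s): return R.from_quat(np.roll(s["ee_rot"],-1))
def cam(n):
    c=eyes.calibration(n)
    if n=="wrist":
        s=sense(); T=np.eye(4); T[:3,:3]=rot(s).as_matrix(); T[:3,3]=s["eef_pos"]; return c,T@c["mount"]
    return c,np.array(c["cam_to_world"])
def cast(c,T,px,z):
    px=np.atleast_2d(px).astype(float)
    d=np.c_[(px[:,0]-c["cx"])/c["fx"],(px[:,1]-c["cy"])/c["fy"],np.ones(len(px))]@T[:3,:3].T
    o=T[:3,3]; return o+d*((z-o[2])/d[:,2])[:,None]
def proj(c,T,P):
    q=(np.atleast_2d(P)-T[:3,3])@T[:3,:3]; return np.c_[q[:,0]/q[:,2]*c["fx"]+c["cx"],q[:,1]/q[:,2]*c["fy"]+c["cy"]]
def blobs(im,lo,hi,amin=30):
    hsv=cv2.cvtColor(im,cv2.COLOR_RGB2HSV); m=cv2.inRange(hsv,lo,hi)
    n,l,st,ce=cv2.connectedComponentsWithStats(m)
    return m,[(int(st[i,4]),ce[i],(l==i).astype(np.uint8)) for i in range(1,n) if st[i,4]>=amin]
E
python3 - <<'E'
from h import *
c,T=cam("top"); im=eyes.capture("top")
def show(nm,lo,hi,z,amin=25):
    for a,ce,m in blobs(im,lo,hi,amin)[1]:
        p=cast(c,T,ce,z)[0]
        pts=np.argwhere(m)[:,::-1]; w=cast(c,T,pts,z)[:,:2].astype(np.float32)
        r=cv2.minAreaRect(w); print(nm,a,np.round(ce),np.round(p),"rect",np.round(r[0]),np.round(r[1]),round(r[2],1))
show("blue",(105,120,60),(130,255,255),40)
show("yel",(22,120,90),(34,255,255),30)
show("green",(45,80,40),(85,255,255),42)
show("red",(0,150,60),(8,255,255),110,15)
show("orange",(9,130,90),(21,255,255),45)
show("blk",(0,0,0),(180,255,45),6,200)
k=np.vstack([im[130:290,130:450]]); cv2.imwrite("pics/crop.png",cv2.resize(k,None,fx=2.5,fy=2.5,interpolation=cv2.INTER_CUBIC)[:,:,::-1])
E
```

```text
blue 4153 [301.   3.] [1156. -136.   40.] rect [1154.  -60.] [  27. 1756.] 0.4
blue 83 [97. 75.] [914. 490.  40.] rect [912. 487.] [41. 25.] 29.2
blue 60 [406.  95.] [ 859. -456.   40.] rect [ 860. -456.] [130.   4.] 17.3
blue 89 [60. 92.] [855. 599.  40.] rect [857. 597.] [34. 28.] 29.8
blue 169 [375. 168.] [ 631. -361.   40.] rect [ 632. -362.] [58. 27.] 13.0
blue 157 [349. 173.] [ 613. -282.   40.] rect [ 613. -282.] [60. 25.] 12.0
blue 336 [303. 198.] [ 538. -149.   40.] rect [ 537. -149.] [60. 56.] 0.7
blue 306 [382. 215.] [ 491. -379.   40.] rect [ 492. -380.] [78. 36.] 19.1
blue 295 [346. 226.] [ 455. -275.   40.] rect [ 456. -275.] [78. 33.] 19.2
blue 2878 [515. 283.] [ 302. -752.   40.] rect [ 303. -761.] [142. 223.] 11.5
blue 119 [  3. 342.] [111. 697.  40.] rect [113. 690.] [67. 31.] 6.1
yel 262 [214. 150.] [680. 119.  30.] rect [681. 119.] [53. 57.] 78.2
yel 269 [147. 194.] [543. 316.  30.] rect [543. 316.] [35. 86.] 75.0
yel 445 [206. 203.] [521. 138.  30.] rect [522. 140.] [132.  74.] 7.4
green 380 [258. 224.] [458. -18.  42.] rect [459. -19.] [ 40. 112.] 32.2
green 961
[... 222 characters left out ...]
5 [206. 217.] [467. 123. 110.] rect [467. 122.] [11.  8.] 2.2
red 16 [213. 216.] [469. 105. 110.] rect [468. 105.] [10. 12.] 46.7
red 16 [200. 218.] [465. 140. 110.] rect [464. 139.] [11.  8.] 2.4
orange 284 [  4. 157.] [647. 749.  45.] rect [654. 746.] [109.  30.] 6.1
orange 27 [208. 146.] [690. 138.  45.] rect [689. 137.] [15. 49.] 54.9
orange 240 [ 12. 170.] [607. 718.  45.] rect [628. 738.] [121.  65.] 17.5
blk 701 [90. 95.] [861. 521.   6.] rect [862. 524.] [ 56. 160.] 29.0
blk 541 [152. 198.] [537. 308.   6.] rect [541. 314.] [89. 98.] 75.5
blk 236 [548. 278.] [ 318. -863.    6.] rect [ 318. -864.] [90. 22.] 10.4
blk 217 [532. 281.] [ 309. -817.    6.] rect [ 308. -817.] [90. 20.] 10.6
```

View pics/crop.png

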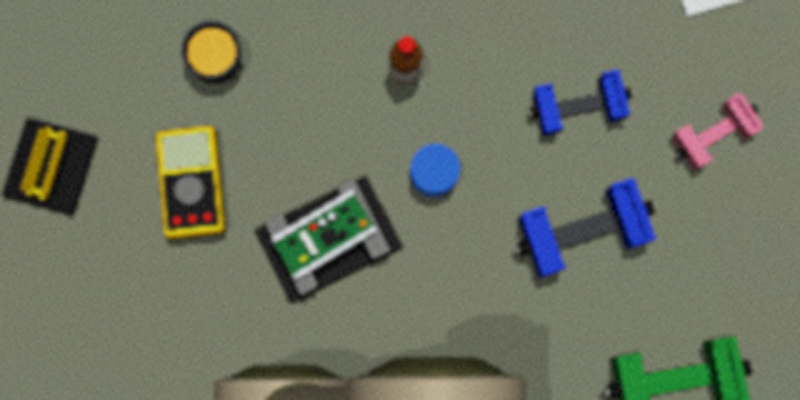

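The crop confirms it. The large blue cradle (two blocks, dark bar, knobs) is centred near crop (585,230), and the smaller blue one sits at (580,105). World estimates: cradle (474,-328) with its x at -71°, rack slot (543,316) with its x at 75°, board (458,-18) with its length at 122°. The sizes match what was given, so I'll move over the board.

```bash
cat >> h.py <<'E'
def log():
    s=sense(); open("log.jsonl","a").write(json.dumps([list(map(float,s["joints"])),list(map(float,s["eef_pos"])),list(map(float,s["ee_rot"]))])+"\n")
    print("t",round(s["time_s"],2),"p",np.round(s["eef_pos"],1),"q",np.round(s["joints"],2),"F",np.round(s["force"],1),"w",round(s["grip_width"],3),"gf",round(float(s["grip_force"]),1)); return s
def frame(zdir,xdir):
    z=np.array(zdir,float); z/=np.linalg.norm(z); x=np.array(xdir,float); x-=z*(x@z); x/=np.linalg.norm(x)
    return R.from_matrix(np.c_[x,np.cross(z,x),z])
def tilted(yaw_u,beta,theta=None):
    """tool leaning: z = -cos(b) up - sin(b) u, x ~ u (yaw_u deg, beta rad)"""
    a=np.radians(yaw_u); u=np.array([np.cos(a),np.sin(a),0]); k=np.array([0,0,1.])
    return frame(-np.cos(beta)*k-np.sin(beta)*u, u*np.cos(beta)-np.sin(beta)*k)
def plan(p,Rt,n,p0=None,R0=None):
    s=sense(); p0=s["eef_pos"] if p0 is None else p0; R0=rot(s) if R0 is None else R0
    v=(R0.inv()*Rt).as_rotvec(); dr=v/n
    M=sum((R.from_rotvec(dr*k).as_matrix() for k in range(n)),np.zeros((3,3)))
    dp=np.linalg.solve(M,R0.inv().apply(np.array(p)-p0))
    print(n,"rows of",np.round(np.r_[dp/1000,dr],4).tolist(),"|dp|",round(np.linalg.norm(dp),1),"deg",round(np.degrees(np.linalg.norm(dr)),2))
E
python3 - <<'E'
from h import *
s=log(); Rt=tilted(122,0)
plan(s["eef_pos"],Rt,13)
plan([458,-18,245],Rt,12,R0=Rt)
E
```

```text
t 0.15 p [ 127.7 -509.   241.9] q [-1.55  0.31  1.5   0.    1.33 -0.22] F [ 0.2  0.4 -0.2] w 0.995 gf 0.0
13 rows of [-0.0, 0.0, 0.0, -0.0, -0.0001, -0.1449] |dp| 0.0 deg 8.3
12 rows of [0.0201, 0.045, -0.0003, 0.0, 0.0, 0.0] |dp| 49.3 deg 0.0
```

```bash

python3 -m jog '[[0,0,0,0,0,-0.145,0.0854],[0,0,0,0,0,-0.145,0.0854],[0,0,0,0,0,-0.145,0.0854],[0,0,0,0,0,-0.145,0.0854],[0,0,0,0,0,-0.145,0.0854]]' | tail -3
python3 -m jog '[[0,0,0,0,0,-0.145,0.0854],[0,0,0,0,0,-0.145,0.0854],[0,0,0,0,0,-0.145,0.0854],[0,0,0,0,0,-0.145,0.0854],[0,0,0,0,0,-0.145,0.0854]]' >/dev/null
python3 -m jog '[[0,0,0,0,0,-0.145,0.0854],[0,0,0,0,0,-0.145,0.0854],[0,0,0,0,0,-0.145,0.0854],[0.020,0.045,0,0,0,0,0.0854],[0.020,0.045,0,0,0,0,0.0854]]' >/dev/null
python3 -m jog '[[0.020,0.045,0,0,0,0,0.0854],[0.020,0.045,0,0,0,0,0.0854],[0.020,0.045,0,0,0,0,0.0854],[0.020,0.045,0,0,0,0,0.0854],[0.020,0.045,0,0,0,0,0.0854]]' >/dev/null
python3 -c 'from h import *; log()'
python3 -m jog '[[0.020,0.045,0,0,0,0,0.0854],[0.020,0.045,0,0,0,0,0.0854],[0.020,0.045,0,0,0,0,0.0854],[0.020,0.045,0,0,0,0,0.0854],[0.020,0.045,0,0,0,0,0.0854]]' >/dev/null
python3 -m jog '[[0,0,0,0,0,0,0.0854],[0,0,0,0,0,0,0.0854],[0,0,0,0,0,0,0.0854]]'
python3 - <<'E'
from h import *
s=log(); plan([458,-18,245],tilted(122,0),3)
c,T=cam("wrist"); im=eyes.capture("wrist"); cv2.imwrite("pics/w1.png",im[:,:,::-1])
E
```

```text
force: [0.4, -0.3, 0.4]
grip_width: 0.995
grip_force: 0.0
t 2.15 p [ 320.8 -221.4  242.3] q [-0.91  0.01  1.86  0.    1.27 -1.47] F [ 0.2 -1.2 -0.7] w 0.999 gf 0.0
time_s: 2.95
eef_pos: [457.3, -19.8, 242.2]
ee_rot: [-0.0, 0.485, 0.875, -0.0]
force: [0.2, 0.0, -0.1]
grip_width: 0.999
grip_force: 0.0
t 2.95 p [457.3 -19.8 242.2] q [-0.3   0.16  1.69 -0.    1.29 -0.86] F [ 0.2  0.  -0.1] w 0.999 gf 0.0
3 rows of [0.0004, 0.0005, -0.0009, -0.0002, -0.0001, 0.0002] |dp| 1.1 deg 0.01
```

View pics/w1.png

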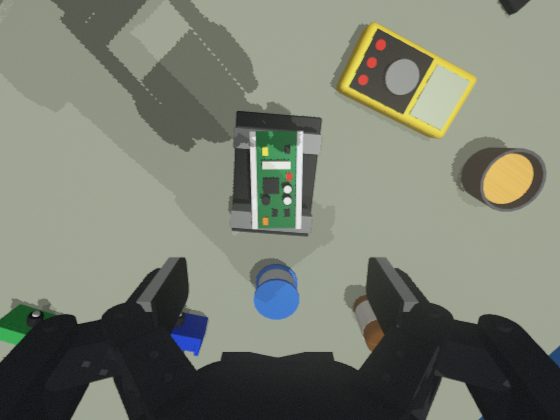

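The wrist view shows the board with both silver rails, about (250..303, 130..230), lying on the tray. Next I'll measure its pose and fit a kinematic model for planning.

```bash
cat > fit.py <<'E'
from h import *
from scipy.optimize import least_squares
c,T=cam("wrist"); im=eyes.capture("wrist")
for a,ce,m in blobs(im,(45,70,30),(85,255,255),300)[1]:
    pts=np.argwhere(m)[:,::-1]; w=cast(c,T,pts,40)[:,:2].astype(np.float32); r=cv2.minAreaRect(w)
    print("green",a,np.round(ce),"rect",np.round(r[0],1),np.round(r[1],1),round(r[2],2))
hsv=cv2.cvtColor(im,cv2.COLOR_RGB2HSV); print(hsv[160,[245,248,250,252,254,256,258,276,297,299,301,303,306]].tolist())
m=cv2.inRange(hsv,(0,0,185),(180,60,255)); m[240:]=0; m[:,:235]=0; m[:,320:]=0; m[:110]=0
n,l,st,ce=cv2.connectedComponentsWithStats(m)
for i in range(1,n):
    if st[i,4]>150:
        w=cast(c,T,np.argwhere(l==i)[:,::-1],44)[:,:2].astype(np.float32); r=cv2.minAreaRect(w); print("rail",st[i],np.round(r[0],1),np.round(r[1],1),round(r[2],2))
E
python3 fit.py
```

```text
green 2698 [276. 177.] rect [457.8 -22.7] [ 43.2 109.8] 32.26
green 1032 [ 18. 324.] rect [ 276.4 -357. ] [88.7 38.9] 68.5
[[75, 9, 54], [45, 12, 42], [10, 5, 156], [0, 3, 226], [0, 2, 226], [60, 14, 176], [69, 143, 130], [60, 37, 124], [90, 6, 212], [105, 4, 234], [98, 4, 233], [53, 13, 77], [60, 10, 78]]
rail [296 131   8  98 546] [478.9  -9.1] [  6.8 109.5] 32.09
rail [250 146   8  83 468] [440.7 -42.2] [ 6.5 93.9] 32.29
rail [262 161  29   8 212] [447.2  -6.2] [30.5  7.7] 32.05
```

Board: centre (457.8,-22.6,40), length along 122.2°, rails 110 long. All of that fits the description. Next is a tilted approach (0.7 rad), with the body over the end at 122°.

```bash
python3 - <<'E'
from h import *
Rt=tilted(122.2,0.7); z=Rt.apply([0,0,1]); u=np.r_[np.cos(np.radians(122.2)),np.sin(np.radians(122.2)),0]
G=np.r_[457.8,-22.6,40]+6*u; tcp=G+8*z
print(tcp); plan(tcp-90*z,Rt,5); plan(tcp,Rt,5,p0=tcp-90*z,R0=Rt)
E
```

```text
[457.34904892 -21.88390184  33.8812625 ]
5 rows of [0.019, -0.0002, 0.0242, -0.0003, -0.14, -0.0008] |dp| 30.7 deg 8.02
5 rows of [0.0, 0.0, 0.018, 0.0, 0.0, 0.0] |dp| 18.0 deg 0.0
```

```bash

python3 -m jog '[[0.019,0,0.0242,0,-0.14,-0.001,0.0854],[0.019,0,0.0242,0,-0.14,-0.001,0.0854],[0.019,0,0.0242,0,-0.14,-0.001,0.0854],[0.019,0,0.0242,0,-0.14,-0.001,0.0854],[0.019,0,0.0242,0,-0.14,0,0.0854]]' >/dev/null
python3 -c 'from h import *; log()'
python3 -m jog '[[0,0,0,0,0,0,0.0854],[0,0,0,0,0,0,0.0854]]' >/dev/null
cat > arm.py <<'E'
from h import *
from scipy.optimize import least_squares
# spherical wrist, lateral offset e; fk(q,P) with P=[a1,h,L2,a3,L3,L6,e]
def Rz(a): return R.from_rotvec([0,0,a]).as_matrix()
def Ry(a): return R.from_rotvec([0,a,0]).as_matrix()
def fk(q,P):
    a1,h,L2,a3,L3,L6,e=P
    A=Rz(q[0]); p=A@[a1,e,0]+[0,0,h]; A=A@Ry(q[1]); p=p+A@[0,0,L2]; A=A@Ry(q[2])@Rz(sg[0]*q[3]); p=p+A@[a3,0,L3]; A=A@Ry(q[4])
    p=p+A@[0,0,L6]; A=A@Rz(sg[1]*q[5]+sg[2]); return p,R.from_matrix(A)
sg=[1,1,np.pi/2]
D=[json.loads(l) for l in open("log.jsonl")]
def fitP():
    def res(P):
        o=[]
        for q,p,w in D: o+=list(fk(q,P)[0]-p)
        o+=list(1e-3*(P-P0)); return o
    P0=np.array([0,350,350,0,350,250,115.])
    r=least_squares(res,P0); return r.x,r
E
python3 - <<'E'
from arm import *
log()
P,r=fitP(); print(np.round(P,1)); print(np.round(r.fun[:-7].reshape(-1,3),1).tolist())
for q,p,w in D[-2:]+D[:1]: print("rot err",(fk(q,P)[1].inv()*R.from_quat(np.roll(w,-1))).magnitude())
E
```

```text
t 3.55 p [427.6  20.7 128.1] q [ 0.06  0.23  2.08 -0.84  0.73  0.12] F [ 0.1 -1.3 -0.4] w 0.998 gf 0.0
t 3.75 p [428.4  20.4 129. ] q [ 0.06  0.23  2.07 -0.82  0.74  0.11] F [-0.2 -0.9 -0.2] w 1.001 gf 0.0
[  2.4 144.7 440.3  31.  392.6 198.1 116.3]
[[0.0, 0.1, -0.1], [-0.0, 0.0, 0.1], [0.1, -0.0, 0.0], [-0.0, -0.0, -0.0]]
rot err 3.599812350647497e-16
rot err 4.793364605007606e-16
rot err 4.496657857852545e-16
```

```bash
cat >> arm.py <<'E'
lo=np.array([-2.94,-.97,.19,-1.23,.02,-2.88]); hi=np.array([2.94,2.17,2.56,4.37,3.11,2.88])
P,_=fitP()
def ik(p,Rt,q0):
    def f(q):
        a,B=fk(q,P); return np.r_[(a-p)/100,(B.inv()*Rt).as_rotvec()]
    r=least_squares(f,np.clip(q0,lo+.05,hi-.05),bounds=(lo+.03,hi-.03)); return r.x,np.abs(r.fun).max()
def slotR(yaw_d,beta):
    """tool at vertical board: heading yaw_d, pointing beta below horizontal, x up"""
    a=np.radians(yaw_d); d=np.r_[np.cos(a),np.sin(a),0]; k=np.r_[0,0,1.]
    return frame(np.cos(beta)*d-np.sin(beta)*k, np.sin(beta)*d+np.cos(beta)*k)
E
python3 - <<'E'
from arm import *
print(np.round(P,1))
q0s=[[.3,.3,1.7,0,1.2,0],[.3,.3,1.7,1.5,1.2,0],[.3,.3,1.7,-1,1.2,1],[.3,.8,1.,3,1.2,-1],[.3,.6,1.3,1,.8,-2],[.3,.6,1.3,0,.8,2.5]]
def try_(nm,p,Rt):
    b=[ik(p,Rt,q) for q in q0s]; g=[x for x in b if x[1]<.01]; 
    S=sorted({tuple(np.round(x[0],2)) for x in g}); print(nm, S[:3] if S else ("FAIL",round(min(x[1] for x in b),2)))
for b in (.5,.7,.9,1.1):
  for d in (75,-105):
    Rt=slotR(d,b); z=Rt.apply([0,0,1]); G=np.r_[543,316,73]
    for nm,off in (("grip",0),("back",-90),("up",None)):
        try_(f"slot b{b} d{d} {nm}", G+8*z+(off*z if off is not None else [0,0,60]),Rt)
  for yu in (109,-71):
    Rt=tilted(yu,b); z=Rt.apply([0,0,1]); 
    try_(f"cradle b{b} u{yu}",np.r_[474,-328,46]+8*z,Rt)
E
```

```text
[  2.4 144.8 440.3  30.9 392.5 198.3 116.3]
slot b0.5 d75 grip [(np.float64(0.02), np.float64(0.68), np.float64(1.85), np.float64(1.48), np.float64(1.01), np.float64(-0.86))]
slot b0.5 d75 back [(np.float64(-0.14), np.float64(0.54), np.float64(1.94), np.float64(1.33), np.float64(1.11), np.float64(-0.83))]
slot b0.5 d75 up [(np.float64(0.02), np.float64(0.57), np.float64(1.83), np.float64(1.4), np.float64(1.03), np.float64(-0.7))]
slot b0.5 d-105 grip [(np.float64(0.56), np.float64(1.11), np.float64(0.86), np.float64(-0.71), np.float64(1.98), np.float64(-2.33))]
slot b0.5 d-105 back [(np.float64(0.62), np.float64(1.3), np.float64(0.36), np.float64(-0.8), np.float64(2.26), np.float64(-2.53))]
slot b0.5 d-105 up [(np.float64(0.56), np.float64(1.04), np.float64(0.84), np.float64(-0.74), np.float64(2.05), np.float64(-2.4))]
cradle b0.5 u109 [(np.float64(-0.69), np.float64(0.58), np.float64(1.8), np.float64(-0.68), np.float64(0.41), np.float64(-0.44))]
cradle b0.5 u-71 [(np.float64(-0.88), np.float64(0.82), np.float64(1.31), np.float64(0.17), np.float64(1.49), np.float64(1.88))]
slot b0.7 
[... 2333 characters left out ...]
4(0.55), np.float64(0.91), np.float64(0.13))]
slot b1.1 d-105 grip [(np.float64(0.46), np.float64(0.87), np.float64(1.13), np.float64(-0.35), np.float64(1.48), np.float64(-2.33))]
slot b1.1 d-105 back [(np.float64(0.5), np.float64(0.87), np.float64(0.91), np.float64(-0.34), np.float64(1.7), np.float64(-2.36))]
slot b1.1 d-105 up [(np.float64(0.46), np.float64(0.8), np.float64(1.08), np.float64(-0.35), np.float64(1.58), np.float64(-2.37))]
cradle b1.1 u109 [(np.float64(-0.59), np.float64(0.67), np.float64(2.09), np.float64(3.97), np.float64(0.82), np.float64(1.26))]
cradle b1.1 u-71 [(np.float64(-0.92), np.float64(1.06), np.float64(1.05), np.float64(0.33), np.float64(2.09), np.float64(1.88))]
```

```bash

python3 -m jog '[[0,0,0.018,0,0,0,0.0854],[0,0,0.018,0,0,0,0.0854],[0,0,0.018,0,0,0,0.0854],[0,0,0.018,0,0,0,0.0854],[0,0,0.018,0,0,0,0.0854]]' >/dev/null
python3 -m jog '[[0,0,0,0,0,0,0.0854],[0,0,0,0,0,0,0.0854]]'
python3 - <<'E'
from h import *
log(); plan([457.3,-21.9,33.9],tilted(122.2,.7),1)
cv2.imwrite("pics/w2.png",eyes.capture("wrist")[:,:,::-1])
E
```

```text
time_s: 4.45
eef_pos: [453.3, -23.2, 54.6]
ee_rot: [0.246, 0.469, 0.835, -0.149]
force: [0.1, -0.3, 0.2]
grip_width: 0.999
grip_force: 0.0
t 4.45 p [453.3 -23.2  54.6] q [-0.06  0.42  2.09 -1.08  0.55  0.31] F [ 0.1 -0.3  0.2] w 0.999 gf 0.0
1 rows of [0.0105, 0.0045, 0.0178, -0.0263, -0.1162, -0.0053] |dp| 21.1 deg 6.83
```

View pics/w2.png

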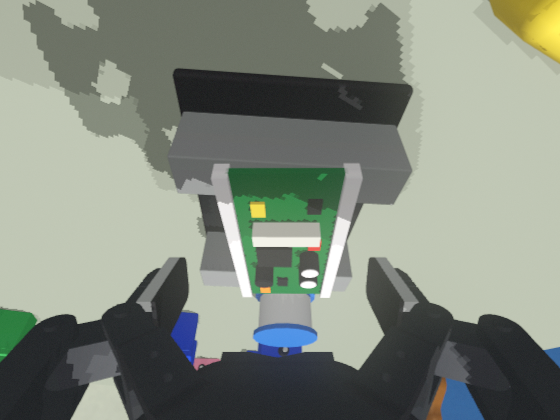

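The close view shows the board centred between the fingers, rails at columns 228 and 345, with fingers at 170 and 385. The arm stopped short (q4 is near its limit), so I'll check the reach and use a smaller tilt.

```bash
python3 - <<'E'
from arm import *
print(np.round(P,1)); q=sense()["joints"]
u=np.r_[np.cos(np.radians(122.2)),np.sin(np.radians(122.2)),0]
for b in (.3,.4,.5,.6,.7):
    Rt=tilted(122.2,b); z=Rt.apply([0,0,1]); t=np.r_[457.8,-22.6,40]+6*u+8*z
    x,e=ik(t,Rt,q); print(b,np.round(x,2),round(e,3)); 
    if b in(.4,.5): print(t); plan(t,Rt,3)
E
```

```text
[  2.  153.3 429.9  28.9 393.9 197.8 116.3]
0.3 [-0.18  0.44  2.02 -0.45  0.52 -0.36] 0.0
0.4 [-0.13  0.44  2.05 -0.7   0.49 -0.09] 0.0
[456.26283671 -20.15902612  32.63151205]
3 rows of [0.0039, 0.0014, 0.0063, -0.0081, 0.0614, -0.0029] |dp| 7.5 deg 3.55
0.5 [-0.08  0.45  2.09 -0.97  0.48  0.21] 0.0
[456.64653831 -20.76833392  32.9793395 ]
3 rows of [0.0038, 0.0014, 0.0062, -0.0083, 0.0281, -0.0024] |dp| 7.4 deg 1.68
0.6 [-0.04  0.47  2.11 -1.2   0.52  0.46] 0.011
0.7 [-0.02  0.48  2.09 -1.2   0.59  0.48] 0.077
```

```bash

python3 -m jog '[[0.0039,0.0014,0.0063,-0.008,0.061,-0.003,0.0854],[0.0039,0.0014,0.0063,-0.008,0.061,-0.003,0.0854],[0.0039,0.0014,0.0063,-0.008,0.061,-0.003,0.0854],[0,0,0,0,0,0,0.0854],[0,0,0,0,0,0,0.0854]]' >/dev/null
python3 -c '
from h import *
s=log(); Rt=tilted(122.2,.4); plan([456.3,-20.2,32.6],Rt,1)'
```

```text
t 5.0 p [455.8 -19.7  32. ] q [-0.14  0.44  2.06 -0.71  0.48 -0.09] F [-0.2  0.6  0.2] w 1.003 gf 0.0
1 rows of [-0.0008, 0.0002, -0.0003, -0.0009, 0.0023, 0.0013] |dp| 0.9 deg 0.16
```

```bash

python3 -m jog '[[0,0,0,0,0,0,0.045],[0,0,0,0,0,0,0.045],[0,0,0,0,0,0,0.045],[0,0,0,0,0,0,0.045],[0,0,0,0,0,0,0.045]]' 40
python3 -m jog '[[0,0,0,0,0,0,0.045],[0,0,0,0,0,0,0.045]]'
python3 -c '
from h import *
s=log(); p=s["eef_pos"]; plan(p+[0,0,160],tilted(122.2,.4),5)'
```

```text
time_s: 5.5
eef_pos: [455.5, -19.3, 31.6]
ee_rot: [0.174, 0.473, 0.858, -0.097]
force: [-3.3, 3.0, 9.0]
grip_width: 0.647
grip_force: 40.7
time_s: 5.7
eef_pos: [455.5, -19.3, 31.6]
ee_rot: [0.174, 0.473, 0.858, -0.097]
force: [-3.1, 3.2, 7.7]
grip_width: 0.642
grip_force: 40.7
t 5.7 p [455.5 -19.3  31.6] q [-0.14  0.44  2.06 -0.71  0.48 -0.09] F [-3.1  3.2  7.7] w 0.642 gf 40.7
5 rows of [-0.0125, -0.0, -0.0295, -0.0002, 0.0002, 0.0005] |dp| 32.0 deg 0.03
```

Gripped: width 0.64, about 55 mm, as expected. I'll lift, level the tool and move to a view of the rack.

```bash

python3 -m jog '[[-0.0125,0,-0.0295,0,0,0,0.045],[-0.0125,0,-0.0295,0,0,0,0.045],[-0.0125,0,-0.0295,0,0,0,0.045],[-0.0125,0,-0.0295,0,0,0,0.045],[-0.0125,0,-0.0295,0,0,0,0.045]]' | grep -E 'pos|grip'
python3 -c '
from h import *
s=log(); Rt=tilted(122.2,0); plan([607,214,250],Rt,8)'
```

```text
eef_pos: [455.3, -19.2, 192.5]
grip_width: 0.647
grip_force: 44.0
t 6.2 p [455.3 -19.2 192.5] q [-0.14  0.13  1.92 -0.4   0.87 -0.47] F [ 0.9 -1.  -2.1] w 0.647 gf 44.0
8 rows of [0.0126, 0.0316, -0.0104, -0.0003, 0.05, 0.0002] |dp| 35.6 deg 2.86
```

```bash

python3 -m jog '[[0.0126,0.0316,-0.0104,0,0.05,0,0.045],[0.0126,0.0316,-0.0104,0,0.05,0,0.045],[0.0126,0.0316,-0.0104,0,0.05,0,0.045],[0.0126,0.0316,-0.0104,0,0.05,0,0.045]]' >/dev/null
python3 -m jog '[[0.0126,0.0316,-0.0104,0,0.05,0,0.045],[0.0126,0.0316,-0.0104,0,0.05,0,0.045],[0.0126,0.0316,-0.0104,0,0.05,0,0.045],[0.0126,0.0316,-0.0104,0,0.05,0,0.045],[0,0,0,0,0,0,0.045]]' >/dev/null
python3 -m jog '[[0,0,0,0,0,0,0.045],[0,0,0,0,0,0,0.045]]' | grep -E 'grip'
cat > rack.py <<'E'
from h import *
import sys
log(); c,T=cam("wrist"); im=eyes.capture("wrist"); cv2.imwrite("pics/"+sys.argv[1],im[:,:,::-1])
for a,ce,m in blobs(im,(20,110,60),(35,255,255),150)[1]:
    w=cast(c,T,np.argwhere(m)[:,::-1],38)[:,:2].astype(np.float32); r=cv2.minAreaRect(w); print("yel",a,np.round(ce),"rect@38",np.round(r[0],1),np.round(r[1],1),round(r[2],2))
for a,ce,m in blobs(im,(0,0,0),(180,255,45),1500)[1]:
    w=cast(c,T,np.argwhere(m)[:,::-1],12)[:,:2].astype(np.float32); r=cv2.minAreaRect(w); print("blk",a,np.round(ce),"rect@12",np.round(r[0],1),np.round(r[1],1),round(r[2],2))
E
python3 rack.py w3.png
```

```text
grip_width: 0.642
grip_force: 44.0
t 7.3 p [607.1 213.2 248.5] q [ 0.16  0.58  1.08 -0.    1.48 -0.41] F [ 0.1  0.  -1.3] w 0.642 gf 44.0
yel 2152 [273.  62.] rect@38 [540.6 311.6] [32.7 82.4] 75.53
yel 2184 [183. 174.] rect@38 [521.7 145.9] [125.1  74.6] 7.53
yel 292 [246. 244.] rect@38 [619.2 121.8] [19.7 22.7] 32.41
blk 25809 [189. 377.] rect@12 [662.6 -88.2] [671.6 237.2] 32.62
blk 8573 [484. 379.] rect@12 [1047.7   95.4] [140.8 299.8] 82.33
```

View pics/w3.png

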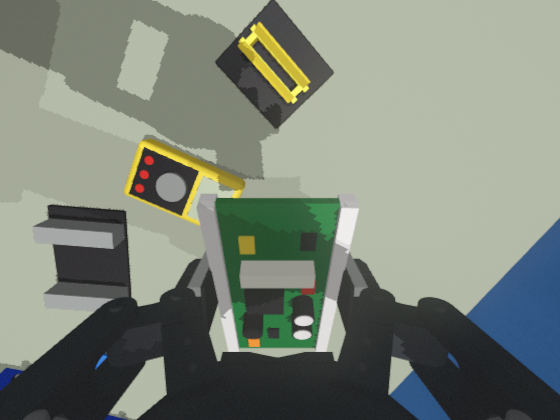

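The rack shows at (273,62). Its yellow top is centred at (540.6,311.6) with slot x at 75.5°, and its size of 33x82 matches. Now I'll check how the board sits in the hand against the prediction.

```bash
python3 - <<'E'
from h import *
D=[json.loads(l) for l in open("log.jsonl")]
q,p,w=[d for d in D if abs(d[1][2]-31.6)<.15][-1]
R0=R.from_quat(np.roll(w,-1)); a=np.radians(122.2); u=np.r_[np.cos(a),np.sin(a),0]; k=np.r_[0,0,1]
C=R0.inv().apply(np.r_[457.8,-22.6,40]-p); ut=R0.inv().apply(u); nt=R0.inv().apply(k); vt=np.cross(nt,ut)
print("C tool",np.round(C,1),"u",np.round(ut,3),"n",np.round(nt,3),"beta",np.arctan2(-ut[2],ut[0]))
c,_=cam("wrist"); M=c["mount"]
for sx in(1,-1):
    P=[C+sx*55*ut+sy*28*vt+4*nt for sy in(1,-1)]; print(sx,np.round(proj(c,M,P)).tolist())
im=cv2.cvtColor(cv2.imread("pics/w3.png"),cv2.COLOR_BGR2GRAY)
for r in (199,205,230,330,345,352): print(r,im[r,190:245:2].tolist(),im[r,312:366:2].tolist())
print(im[185:225:2,205].tolist(), im[330:365,325].tolist())
E
```

```text
C tool [-6.9  0.2 -6.1] u [ 0.921  0.002 -0.39 ] n [-0.39  -0.002 -0.921] beta 0.4010350060490748
1 [[197.0, 207.0], [359.0, 208.0]]
-1 [[228.0, 352.0], [326.0, 352.0]]
199 [210, 206, 196, 200, 188, 161, 162, 162, 161, 161, 161, 160, 162, 82, 71, 72, 71, 69, 72, 71, 71, 71, 73, 71, 70, 70, 72, 70] [85, 86, 87, 88, 88, 88, 88, 89, 86, 85, 90, 92, 90, 91, 177, 178, 178, 178, 178, 178, 178, 178, 182, 184, 184, 185, 183]
205 [209, 200, 200, 193, 148, 148, 150, 157, 166, 166, 167, 166, 138, 76, 74, 75, 75, 74, 76, 77, 76, 77, 75, 75, 75, 75, 77, 76] [110, 108, 110, 111, 110, 110, 111, 111, 113, 114, 113, 113, 114, 113, 144, 184, 176, 168, 182, 183, 184, 184, 185, 185, 184, 184, 184]
230 [167, 167, 167, 167, 166, 165, 153, 153, 153, 152, 152, 152, 152, 152, 128, 66, 67, 66, 66, 67, 67, 65, 67, 66, 65, 64, 67, 64] [73, 78, 82, 82, 86, 108, 108, 111, 109, 111, 109, 86, 124, 237, 237, 237, 237, 237, 237, 238, 238, 198, 183, 184, 184, 184, 184]
330 [40, 43, 42, 44, 42, 43, 42, 48, 46, 42, 154, 182, 182, 182, 182, 181, 181, 217, 225, 224, 224, 224, 218, 117, 96, 95, 74, 46] [84, 99, 96, 109, 22
[... 154 characters left out ...]
, 182, 181, 182, 182, 182, 182, 191, 224, 224, 224, 224, 224, 162, 94, 93, 94] [95, 93, 176, 223, 223, 223, 223, 224, 185, 181, 180, 181, 180, 181, 181, 112, 55, 53, 50, 51, 50, 52, 50, 51, 51, 49, 47]
352 [42, 41, 41, 42, 39, 41, 42, 40, 45, 42, 42, 40, 92, 182, 182, 181, 117, 46, 46, 44, 44, 48, 46, 45, 46, 46, 47, 46] [53, 52, 53, 53, 52, 53, 53, 53, 54, 51, 118, 180, 180, 180, 111, 51, 50, 51, 50, 49, 49, 48, 49, 48, 49, 47, 47]
[202, 202, 201, 202, 189, 162, 162, 161, 166, 167, 165, 147, 153, 153, 152, 152, 152, 153, 152, 152] [223, 224, 223, 224, 224, 223, 223, 223, 223, 223, 223, 223, 224, 224, 223, 224, 223, 223, 223, 224, 222, 207, 52, 53, 50, 52, 51, 51, 51, 50, 52, 48, 47, 48, 48]
```

The board sits in the hand exactly as predicted (corners (197,207) and (228,352)). Planning the insertion.

```bash
cat >> arm.py <<'E'
def boardpose(C,ut,nt,Cw,uw,nw):
    B=np.c_[ut,np.cross(nt,ut),nt]; W=np.c_[uw,np.cross(nw,uw),nw]; Rt=R.from_matrix(W@B.T); return np.array(Cw)-Rt.apply(C),Rt
def hdg(deg): a=np.radians(deg); return np.r_[np.cos(a),np.sin(a),0]
K=np.r_[0,0,1.]
E
python3 - <<'E'
from arm import *
C=np.r_[-6.9,.2,-6.1]; ut=np.r_[.921,.002,-.39]; nt=np.r_[-.39,-.002,-.921]
q=sense()["joints"]; d=hdg(-104.5)
sx=np.array([540.6,311.6])
Ps=[]
for zc in (160,68):
    p,Rt=boardpose(C,ut,nt,np.r_[sx,zc],K,-d); Ps.append((p,Rt))
    for q0 in ([.55,1,.85,-.7,2,-2.3],):
        x,e=ik(p,Rt,q0); print(zc,np.round(p,1),np.round(x,2),round(e,4))
RA=tilted(-104.5+360,0)
pA=np.r_[560,330,290]
x,e=ik(pA,RA,[.4,.7,1,0,1.5,-2.5]); print("A",np.round(x,2),e)
s=sense(); R0=rot(s)
# yaw the long way (+133): half way then rest
Rm=tilted(122.2+66.6,0); pm=(s["eef_pos"]+pA)/2
plan(pm,Rm,9); plan(pA,RA,9,p0=pm,R0=Rm)
plan(Ps[0][0],Ps[0][1],10,p0=pA,R0=RA)
E
```

```text
160 [538.7 303.5 164. ] [ 0.56  1.05  0.8  -0.85  2.14 -2.47] 0.0
68 [538.7 303.5  72. ] [ 0.56  1.15  0.83 -0.79  2.04 -2.36] 0.0
A [ 0.35  0.59  0.96 -0.    1.59 -2.54] 3.470511241113801e-12
9 rows of [0.0057, 0.0047, -0.0023, -0.0003, -0.0002, -0.1291] |dp| 7.8 deg 7.4
9 rows of [-0.0021, 0.0071, -0.0023, 0.0, 0.0, -0.1293] |dp| 7.8 deg 7.41
10 rows of [-0.0039, 0.0014, 0.0132, -0.0001, 0.117, -0.0003] |dp| 13.8 deg 6.7
```

```bash

python3 -m jog '[[0.0057,0.0047,-0.0023,0,0,-0.129,0.045],[0.0057,0.0047,-0.0023,0,0,-0.129,0.045],[0.0057,0.0047,-0.0023,0,0,-0.129,0.045],[0.0057,0.0047,-0.0023,0,0,-0.129,0.045],[0.0057,0.0047,-0.0023,0,0,-0.129,0.045]]' >/dev/null
python3 -m jog '[[0.0057,0.0047,-0.0023,0,0,-0.129,0.045],[0.0057,0.0047,-0.0023,0,0,-0.129,0.045],[0.0057,0.0047,-0.0023,0,0,-0.129,0.045],[0.0057,0.0047,-0.0023,0,0,-0.129,0.045],[-0.0021,0.0071,-0.0023,0,0,-0.129,0.045]]' >/dev/null
python3 -m jog '[[-0.0021,0.0071,-0.0023,0,0,-0.129,0.045],[-0.0021,0.0071,-0.0023,0,0,-0.129,0.045],[-0.0021,0.0071,-0.0023,0,0,-0.129,0.045],[-0.0021,0.0071,-0.0023,0,0,-0.129,0.045],[-0.0021,0.0071,-0.0023,0,0,-0.129,0.045]]' >/dev/null
python3 -m jog '[[-0.0021,0.0071,-0.0023,0,0,-0.129,0.045],[-0.0021,0.0071,-0.0023,0,0,-0.129,0.045],[-0.0021,0.0071,-0.0023,0,0,-0.129,0.045],[0,0,0,0,0,0,0.045]]' >/dev/null
python3 - <<'E'
from arm import *
s=log(); C=np.r_[-6.9,.2,-6.1]; ut=np.r_[.921,.002,-.39]; nt=np.r_[-.39,-.002,-.921]
p,Rt=boardpose(C,ut,nt,[540.6,311.6,160],K,-hdg(-104.5)); plan(p,Rt,10)
E
```

```text
t 9.25 p [559.7 330.3 291. ] q [ 0.35  0.58  0.97 -0.    1.59 -2.53] F [ 0.8 -0.1 -1.3] w 0.646 gf 44.0
10 rows of [-0.0039, 0.0014, 0.0133, 0.0001, 0.1169, -0.0004] |dp| 13.9 deg 6.7
```

```bash

python3 -m jog '[[-0.0039,0.0014,0.0133,0,0.117,0,0.045],[-0.0039,0.0014,0.0133,0,0.117,0,0.045],[-0.0039,0.0014,0.0133,0,0.117,0,0.045],[-0.0039,0.0014,0.0133,0,0.117,0,0.045],[-0.0039,0.0014,0.0133,0,0.117,0,0.045]]' >/dev/null
python3 -m jog '[[-0.0039,0.0014,0.0133,0,0.117,0,0.045],[-0.0039,0.0014,0.0133,0,0.117,0,0.045],[-0.0039,0.0014,0.0133,0,0.117,0,0.045],[-0.0039,0.0014,0.0133,0,0.117,0,0.045],[-0.0039,0.0014,0.0133,0,0.117,-0.003,0.045]]' >/dev/null
python3 -m jog '[[0,0,0,0,0,0,0.045],[0,0,0,0,0,0,0.045]]' >/dev/null
python3 - <<'E'
from arm import *
s=log(); C=np.r_[-6.9,.2,-6.1]; ut=np.r_[.921,.002,-.39]; nt=np.r_[-.39,-.002,-.921]
for z in(160,100):
    p,Rt=boardpose(C,ut,nt,[540.6,311.6,z],K,-hdg(-104.5)); plan(p,Rt,2)
im=eyes.capture("top"); c,T=cam("top"); cv2.imwrite("pics/t2.png",cv2.resize(im[140:260,80:240],None,fx=5,fy=5,interpolation=cv2.INTER_CUBIC)[:,:,::-1])
im=eyes.capture("scene"); cv2.imwrite("pics/s2.png",cv2.resize(im[200:340,320:480],None,fx=4,fy=4,interpolation=cv2.INTER_CUBIC)[:,:,::-1])
E
```

```text
t 10.45 p [539.2 303.3 163.5] q [ 0.57  1.16  0.62 -0.87  2.19 -2.53] F [ 0.3  0.1 -1.3] w 0.645 gf 44.1
2 rows of [0.0002, 0.0002, -0.0001, 0.0024, 0.0008, -0.0011] |dp| 0.3 deg 0.15
2 rows of [-0.0274, 0.0002, 0.0116, 0.0024, 0.0008, -0.0011] |dp| 29.8 deg 0.15
```

View pics/s2.png

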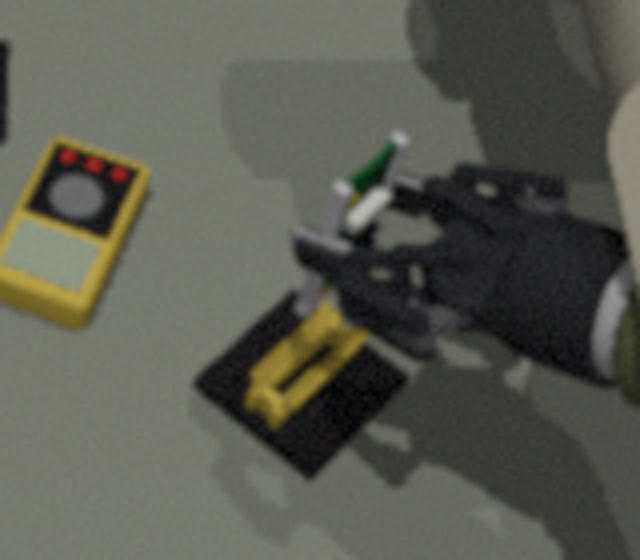

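The scene crop shows the board hanging vertically over the yellow slot, component side toward the gripper, parallel to the slot. Lowering now while watching the force.

```bash

python3 -m jog '[[-0.0174,0.0001,0.0073,0.002,0,-0.001,0.045],[-0.0174,0.0001,0.0073,0.001,0,-0.001,0.045],[-0.0174,0.0001,0.0073,0,0,0,0.045],[-0.0174,0,0.0073,0,0,0,0.045],[0,0,0,0,0,0,0.045]]' | grep -E 'pos|force'
python3 -m jog '[[-0.0046,0,0.0019,0,0,0,0.045],[-0.0046,0,0.0019,0,0,0,0.045],[0,0,0,0,0,0,0.045]]' | grep -E 'pos|force'
python3 - <<'E'
from arm import *
s=log(); C=np.r_[-6.9,.2,-6.1]; ut=np.r_[.921,.002,-.39]; nt=np.r_[-.39,-.002,-.921]
B=rot(s); print("board centre",s["eef_pos"]+B.apply(C),"u",np.round(B.apply(ut),3),"n",np.round(B.apply(nt),3))
for z in (74,68):
    p,Rt=boardpose(C,ut,nt,[540.6,311.6,z],K,-hdg(-104.5)); plan(p,Rt,2)
E
```

```text
eef_pos: [537.4, 303.2, 83.8]
force: [0.7, -0.8, -2.2]
grip_force: 44.1
eef_pos: [538.2, 303.8, 77.7]
force: [-0.2, 0.3, -2.2]
grip_force: 44.1
t 11.35 p [538.2 303.8  77.7] q [ 0.57  1.26  0.63 -0.82  2.12 -2.43] F [-0.2  0.3 -2.2] w 0.642 gf 44.1
board centre [540.08647153 311.87908216  73.72710175] u [0.003 0.001 1.   ] n [ 0.251  0.968 -0.001]
2 rows of [0.0002, -0.0003, 0.0, 0.0007, -0.0007, 0.0011] |dp| 0.3 deg 0.08
2 rows of [-0.0026, -0.0003, 0.0012, 0.0007, -0.0007, 0.0011] |dp| 2.9 deg 0.08
```

```bash

python3 -m jog '[[-0.0023,-0.0002,0.001,0,0,0,0.045],[-0.0023,-0.0002,0.001,0,0,0,0.045],[-0.0009,0,0.0004,0,0,0,0.045],[0,0,0,0,0,0,0.045],[0,0,0,0,0,0,0.045]]' | grep -E 'pos|force'
python3 -c 'from h import *; log()'
```

```text
eef_pos: [538.6, 303.6, 72.0]
force: [-0.7, 0.6, -2.1]
grip_force: 44.1
t 11.85 p [538.6 303.6  72. ] q [ 0.57  1.27  0.63 -0.82  2.11 -2.42] F [-0.7  0.6 -2.1] w 0.642 gf 44.1
```

```bash

python3 -m jog '[[-0.0009,0,0.0004,0,0,0,0.045],[0,0,0,0,0,0,0.065],[0,0,0,0,0,0,0.0854],[0,0,0,0,0,0,0.0854],[0,0,0,0,0,0,0.0854]]' | grep -E 'pos|force|width'
python3 - <<'E'
from arm import *
s=log(); B=rot(s); z=B.apply([0,0,1]); p0=s["eef_pos"]; q=s["joints"]
p1=p0-25*z; p2=p1+[0,0,110]; print(np.round(P,1))
for p in (p1,p2,p0-50*z): x,e=ik(p,B,q); print(np.round(x,2),round(e,3))
plan(p2,B,5,p0=p1,R0=B)
c,T=cam("scene"); im=eyes.capture("scene")
cv2.imwrite("pics/s3.png",cv2.resize(im[200:340,320:480],None,fx=4,fy=4,interpolation=cv2.INTER_CUBIC)[:,:,::-1])
E
```

```text
eef_pos: [538.6, 303.6, 71.1]
force: [-0.1, -1.0, 0.3]
grip_width: 0.998
grip_force: 0.0
t 12.35 p [538.6 303.6  71.1] q [ 0.57  1.27  0.63 -0.82  2.11 -2.42] F [-0.1 -1.   0.3] w 0.998 gf 0.0
[ -0.7 175.9 421.9  22.9 395.1 218.6 118.8]
[ 0.59  1.31  0.53 -0.83  2.17 -2.46] 0.0
[ 0.59  1.2   0.47 -0.93  2.27 -2.62] 0.0
[ 0.61  1.4   0.32 -0.89  2.26 -2.56] 0.0
5 rows of [0.0203, 0.0001, -0.0086, 0.0, 0.0, 0.0] |dp| 22.0 deg 0.0
```

```bash

python3 -m jog '[[0,0,-0.0125,0,0,0,0.0854],[0,0,-0.0125,0,0,0,0.0854],[0.0203,0,-0.0086,0,0,0,0.0854],[0.0203,0,-0.0086,0,0,0,0.0854],[0.0203,0,-0.0086,0,0,0,0.0854]]' | grep -E 'pos|force'
python3 -m jog '[[0.0203,0,-0.0086,0,0,0,0.0854],[0.0203,0,-0.0086,0,0,0,0.0854],[0.0203,0,-0.0086,0,0,0,0.0854],[0,0,0,0,0,0,0.0854]]' | grep -E 'pos|force'
python3 - <<'E'
from arm import *
s=log(); B=rot(s); p0=s["eef_pos"]
RA=tilted(255.5,0); pA=np.r_[548,345,290]; plan(pA,RA,9)
# yaw to 75.5 clockwise (-180), moving to south side of the rack
Rm=tilted(165.5,0); RB=tilted(75.5,0); pm=np.r_[525,250,290]; pB=np.r_[515,200,260]
plan(pm,Rm,11,p0=pA,R0=RA); plan(pB,RB,11,p0=pm,R0=Rm)
for p,Rr in((pA,RA),(pm,Rm),(pB,RB)): x,e=ik(p,Rr,[.4,.6,1.2,0,1.4,-1]); print(np.round(x,2),round(e,3))
im=eyes.capture("scene")
cv2.imwrite("pics/s3.png",cv2.resize(im[200:340,320:480],None,fx=4,fy=4,interpolation=cv2.INTER_CUBIC)[:,:,::-1])
E
```

```text
eef_pos: [544.8, 325.5, 149.8]
force: [0.3, 0.3, 0.3]
grip_force: 0.0
eef_pos: [545.3, 325.6, 218.4]
force: [-0.8, -0.4, 0.5]
grip_force: 0.0
t 13.3 p [545.3 325.6 218.4] q [ 0.59  1.18  0.43 -0.97  2.31 -2.68] F [-0.8 -0.4  0.5] w 0.999 gf 0.0
9 rows of [0.0033, 0.0002, -0.0081, -0.0002, -0.1295, -0.0] |dp| 8.7 deg 7.42
11 rows of [0.0074, -0.0066, 0.0, 0.0, 0.0, 0.1428] |dp| 9.9 deg 8.18
11 rows of [-0.0036, -0.0037, 0.0027, 0.0, 0.0, 0.1428] |dp| 5.8 deg 8.18
[ 0.38  0.61  0.93 -0.    1.6  -2.51] 0.0
[ 0.24  0.43  1.2  -0.    1.5  -1.08] 0.0
[0.15 0.38 1.36 0.   1.4  0.41] 0.0
```

View pics/s3.png

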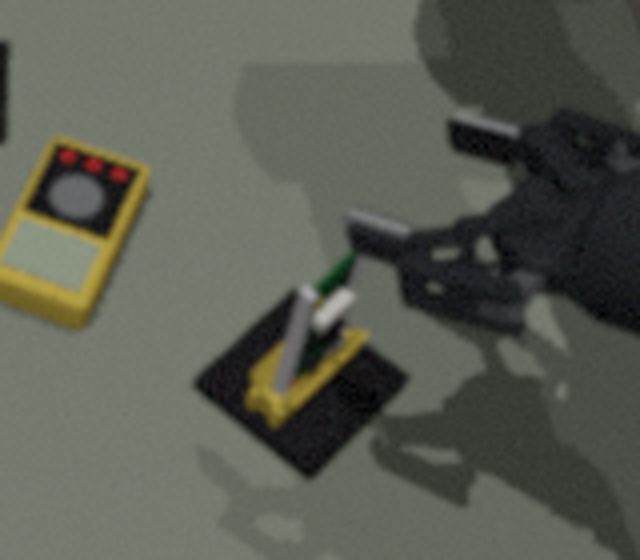

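The board stands in the slot on its own, top edge near crop (330,270). Swinging over to the solder side.

```bash

python3 -m jog '[[0.0033,0,-0.0081,0,-0.1295,0,0.0854],[0.0033,0,-0.0081,0,-0.1295,0,0.0854],[0.0033,0,-0.0081,0,-0.1295,0,0.0854],[0.0033,0,-0.0081,0,-0.1295,0,0.0854],[0.0033,0,-0.0081,0,-0.1295,0,0.0854]]' >/dev/null
python3 -m jog '[[0.0033,0,-0.0081,0,-0.1295,0,0.0854],[0.0033,0,-0.0081,0,-0.1295,0,0.0854],[0.0033,0,-0.0081,0,-0.1295,0,0.0854],[0.0033,0,-0.0081,0,-0.1295,0,0.0854],[0.0074,-0.0066,0,0,0,0.1428,0.0854]]' >/dev/null
python3 -m jog '[[0.0074,-0.0066,0,0,0,0.1428,0.0854],[0.0074,-0.0066,0,0,0,0.1428,0.0854],[0.0074,-0.0066,0,0,0,0.1428,0.0854],[0.0074,-0.0066,0,0,0,0.1428,0.0854],[0.0074,-0.0066,0,0,0,0.1428,0.0854]]' >/dev/null
python3 -m jog '[[0.0074,-0.0066,0,0,0,0.1428,0.0854],[0.0074,-0.0066,0,0,0,0.1428,0.0854],[0.0074,-0.0066,0,0,0,0.1428,0.0854],[0.0074,-0.0066,0,0,0,0.1428,0.0854],[0.0074,-0.0066,0,0,0,0.1428,0.0854]]' >/dev/null
python3 -c 'from h import *; log()'
python3 -m jog '[[-0.0036,-0.0037,0.0027,0,0,0.1428,0.0854],[-0.0036,-0.0037,0.0027,0,0,0.1428,0.0854],[-0.0036,-0.0037,0.0027,0,0,0.1428,0.0854],[-0.0036,-0.0037,0.0027,0,0,0.1428,0.0854],[-0.0036,-0.0037,0.0027,0,0,0.1428,0.0854]]' >/dev/null
python3 -m jog '[[-0.0036,-0.0037,0.0027,0,0,0.1428,0.0854],[-0.0036,-0.0037,0.0027,0,0,0.1428,0.0854],[-0.0036,-0.0037,0.0027,0,0,0.1428,0.0854],[-0.0036,-0.0037,0.0027,0,0,0.1428,0.0854],[-0.0036,-0.0037,0.0027,0,0,0.1428,0.0854]]' >/dev/null
python3 -m jog '[[-0.0036,-0.0037,0.0027,0,0,0.1428,0.0854],[0,0,0,0,0,0,0.0854]]' >/dev/null
python3 - <<'E'
from arm import *
s=log(); B=slotR(75.5,.5); z=B.apply([0,0,1]); 
G=np.r_[540.6,311.6,73]; p=G+8*z-90*z; plan(p,B,9); x,e=ik(p,B,[-.1,.5,1.9,1.3,1.1,-.8]); print(p,np.round(x,2),e)
plan(np.r_[p[:2],150]-10*z,B,9)
E
```

```text
t 15.35 p [526.2 248.6 284.6] q [ 0.24  0.42  1.23 -0.    1.49 -1.07] F [0.1 0.2 0.4] w 1.002 gf 0.0
t 16.55 p [516.  198.6 255.2] q [ 0.16  0.37  1.38 -0.    1.4   0.41] F [ 0.2 -0.4 -0.7] w 0.999 gf 0.0
9 rows of [-0.003, -0.0004, 0.0172, -0.0006, 0.1197, -0.0005] |dp| 17.4 deg 6.86
[522.58221172 241.9303821  112.31289417] [-0.18  0.55  1.94  1.3   1.14 -0.84] 1.7575956690052407e-10
9 rows of [-0.0017, -0.0005, 0.0123, -0.0006, 0.1197, -0.0005] |dp| 12.4 deg 6.86
```

```bash

python3 -m jog '[[-0.003,-0.0004,0.0172,-0.0006,0.12,-0.0005,0.0854],[-0.003,-0.0004,0.0172,-0.0006,0.12,-0.0005,0.0854],[-0.003,-0.0004,0.0172,-0.0006,0.12,-0.0005,0.0854],[-0.003,-0.0004,0.0172,-0.0006,0.12,-0.0005,0.0854],[-0.003,-0.0004,0.0172,-0.0006,0.12,-0.0005,0.0854]]' >/dev/null
python3 -m jog '[[-0.003,-0.0004,0.0172,-0.0006,0.12,-0.0005,0.0854],[-0.003,-0.0004,0.0172,-0.0006,0.12,-0.0005,0.0854],[-0.003,-0.0004,0.0172,-0.0006,0.12,-0.0005,0.0854],[-0.003,-0.0004,0.0172,-0.0006,0.12,-0.0005,0.0854],[0,0,0,0,0,0,0.0854]]' >/dev/null
python3 -m jog '[[0,0,0,0,0,0,0.0854]]' >/dev/null
python3 - <<'E'
from arm import *
s=log(); c,T=cam("wrist"); im=eyes.capture("wrist"); cv2.imwrite("pics/w4.png",im[:,:,::-1])
for ps in (-.2,-.1,0,.1,.2):
    d=hdg(75.5); w=hdg(165.5); u=K*np.cos(ps)+d*np.sin(ps); n=d*np.cos(ps)-K*np.sin(ps); b=np.r_[540.6,311.6,12]
    print(ps,np.round(proj(c,T,[b+u*110+sy*28*w-4*n for sy in(1,-1)])).tolist(),np.round(proj(c,T,[b+u*55+sy*28*w-4*n for sy in(1,-1)])).tolist())
E
```

```text
t 17.65 p [524.3 242.7 112.9] q [-0.17  0.59  1.89  1.3   1.14 -0.83] F [-0.2 -0.4 -0.6] w 0.997 gf 0.0
-0.2 [[226.0, 197.0], [323.0, 197.0]] [[236.0, 239.0], [314.0, 240.0]]
-0.1 [[227.0, 182.0], [322.0, 182.0]] [[237.0, 232.0], [313.0, 233.0]]
0 [[229.0, 168.0], [320.0, 169.0]] [[237.0, 226.0], [313.0, 226.0]]
0.1 [[231.0, 158.0], [319.0, 158.0]] [[238.0, 220.0], [312.0, 221.0]]
0.2 [[233.0, 149.0], [317.0, 150.0]] [[239.0, 215.0], [311.0, 216.0]]
```

View pics/w4.png

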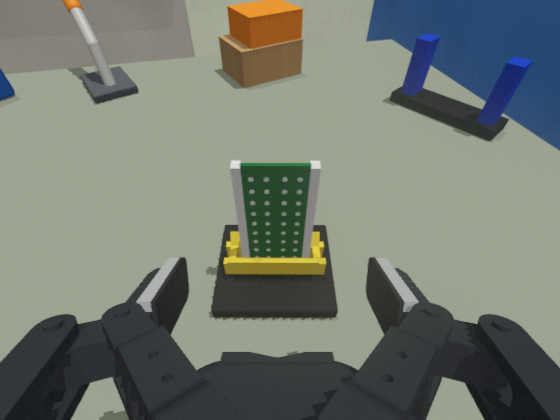

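The wrist view shows the solder side (dot rows) facing the gripper. Its top edge is at row ~162, columns 231–320, nearly upright. A quick profile gives the lean.

```bash
python3 - <<'E'
from arm import *
s=sense(); c,T=cam("wrist"); im=cv2.cvtColor(cv2.imread("pics/w4.png"),cv2.COLOR_BGR2GRAY)
print(im[154:182,236].tolist()); print(im[154:182,315].tolist()); print(im[200,225:250].tolist(),im[200,300:325].tolist())
for ps in (-.05,0,.05,.1):
    d=hdg(75.5); w=hdg(165.5); u=K*np.cos(ps)+d*np.sin(ps); n=d*np.cos(ps)-K*np.sin(ps); b=np.r_[540.6,311.6,12]
    print(ps,*[np.round(proj(c,T,[b+u*110+sy*28*w+h*n for sy in(1,-1)])).tolist() for h in(-4,4)],np.round(proj(c,T,[b+u*75+sy*28*w-4*n for sy in(1,-1)])).tolist())
E
```

```text
[160, 161, 161, 160, 160, 166, 195, 223, 224, 224, 221, 219, 219, 214, 187, 131, 132, 132, 131, 131, 131, 132, 131, 131, 131, 132, 131, 131]
[159, 159, 159, 159, 159, 162, 185, 219, 221, 223, 220, 217, 217, 216, 201, 137, 133, 132, 131, 131, 132, 131, 131, 131, 130, 131, 131, 131]
[160, 159, 159, 159, 159, 161, 160, 159, 159, 147, 130, 132, 131, 133, 132, 133, 132, 132, 108, 67, 58, 57, 57, 59, 57] [62, 60, 59, 61, 60, 61, 62, 99, 126, 132, 132, 131, 132, 131, 131, 131, 143, 155, 158, 157, 158, 159, 159, 158, 159]
-0.05 [[228.0, 176.0], [320.0, 177.0]] [[229.0, 167.0], [319.0, 168.0]] [[234.0, 213.0], [315.0, 213.0]]
0 [[229.0, 170.0], [320.0, 170.0]] [[230.0, 162.0], [318.0, 162.0]] [[234.0, 209.0], [314.0, 209.0]]
0.05 [[230.0, 164.0], [319.0, 165.0]] [[231.0, 157.0], [318.0, 157.0]] [[235.0, 205.0], [314.0, 205.0]]
0.1 [[231.0, 159.0], [318.0, 160.0]] [[232.0, 153.0], [317.0, 153.0]] [[235.0, 201.0], [314.0, 201.0]]
```

```bash
python3 - <<'E'
from arm import *
s=sense(); B=slotR(75.5,.42); z=B.apply([0,0,1]); p=np.r_[541,312,73]+8*z; print(p); plan(p,B,6)
x,e=ik(p,B,s["joints"]); print(np.round(x,2),e)
E
```

```text
[542.8289537  319.07203922  69.73791638]
6 rows of [-0.0007, -0.0002, 0.015, -0.0002, 0.0132, 0.001] |dp| 15.0 deg 0.76
[-0.03  0.72  1.85  1.52  1.1  -0.94] 4.263256414560601e-15
```

```bash

python3 -m jog '[[-0.0007,-0.0002,0.015,0,0.0132,0.001,0.0854],[-0.0007,-0.0002,0.015,0,0.0132,0.001,0.0854],[-0.0007,-0.0002,0.015,0,0.0132,0.001,0.0854],[-0.0007,-0.0002,0.015,0,0.0132,0.001,0.0854],[-0.0007,-0.0002,0.015,0,0.0132,0.001,0.0854]]' | grep force
python3 -m jog '[[-0.0007,-0.0002,0.015,0,0.0132,0.001,0.0854],[0,0,0,0,0,0,0.0854],[0,0,0,0,0,0,0.0854]]' | grep force
python3 -c '
from arm import *
s=log(); B=slotR(75.5,.42); z=B.apply([0,0,1]); plan(np.r_[541,312,73]+8*z,B,1)'
```

```text
force: [1.3, 1.1, 0.8]
grip_force: 0.0
force: [-1.0, -0.1, 1.7]
grip_force: 0.0
t 18.5 p [542.9 319.4  70.2] q [-0.03  0.75  1.81  1.51  1.1  -0.93] F [-1.  -0.1  1.7] w 1.001 gf 0.0
1 rows of [-0.0006, 0.0, -0.0001, -0.0014, -0.0016, -0.0002] |dp| 0.6 deg 0.13
```

```bash

python3 -m jog '[[0,0,0,0,0,0,0.045],[0,0,0,0,0,0,0.045],[0,0,0,0,0,0,0.045],[0,0,0,0,0,0,0.045],[0,0,0,0,0,0,0.045]]' 40 | grep -E 'force|width|pos'
python3 -m jog '[[0,0,0,0,0,0,0.045],[0.0091,0,-0.0041,0,0,0,0.045],[0.0201,0,-0.009,0,0,0,0.045],[0.0201,0,-0.009,0,0,0,0.045]]' | grep -E 'force|width|pos'
python3 -m jog '[[0.0201,0,-0.009,0,0,0,0.045],[0.0201,0,-0.009,0,0,0,0.045],[0.0201,0,-0.009,0,0,0,0.045],[0.0201,0,-0.009,0,0,0,0.045],[0,0,0,0,0,0,0.045]]' | grep -E 'force|width|pos'
python3 - <<'E'
from arm import *
s=log(); c,T=cam("wrist"); im=eyes.capture("wrist"); cv2.imwrite("pics/w5.png",im[:,:,::-1])
p=s["eef_pos"]
RB=tilted(75.5,0); pB=np.r_[500,230,270]; plan(pB,RB,10)
for u in (109,):
  for b in (0,.2,.42):
    Rt=tilted(u,b); x,e=ik([474,-328,60],Rt,[-.7,.6,1.8,-.5,.5,-.5]); print(u,b,np.round(x,2),round(e,4))
E
```

```text
eef_pos: [543.1, 319.2, 69.7]
force: [-1.5, -2.5, 6.0]
grip_width: 0.644
grip_force: 45.2
eef_pos: [542.4, 319.1, 123.3]
force: [-0.1, -0.5, -1.2]
grip_width: 0.645
grip_force: 44.8
eef_pos: [543.4, 318.8, 213.7]
force: [0.8, -0.7, -2.9]
grip_width: 0.64
grip_force: 44.8
t 19.9 p [543.4 318.8 213.7] q [-0.03  0.47  1.78  1.36  1.14 -0.59] F [ 0.8 -0.7 -2.9] w 0.64 gf 44.8
10 rows of [-0.0046, -0.0019, -0.011, -0.0001, -0.1153, -0.0001] |dp| 12.1 deg 6.61
109 0 [-0.81  0.64  1.52  0.    0.99 -1.14] 0.0
109 0.2 [-0.77  0.58  1.64 -0.13  0.75 -1.02] 0.0
109 0.42 [-0.72  0.54  1.75 -0.43  0.52 -0.71] 0.0
```

View pics/w5.png

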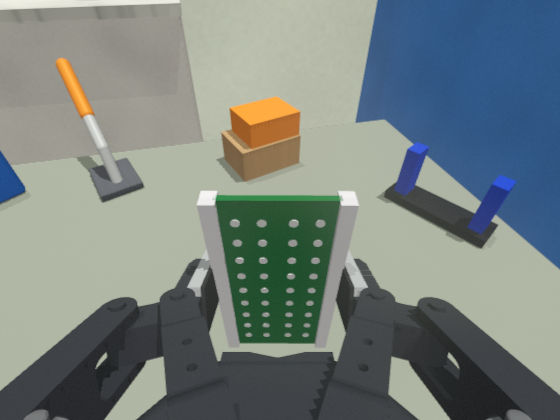

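Held solder side toward the camera: rails at columns 200 and 355, top at row ~195, bottom at row ~349. That was the tenth view, so the rest is numeric. I'll refine the in-hand pose from these edges.

```bash
python3 - <<'E'
from h import *
from scipy.optimize import least_squares
im=cv2.cvtColor(cv2.imread("pics/w5.png"),cv2.COLOR_BGR2GRAY)
for col in (206,210,342,347): print(col,im[188:214,col].tolist())
for col in (232,236,322,326): print(col,im[338:356,col].tolist())
for r in (215,240,330,340): print(r,im[r,196:226].tolist(),im[r,326:362].tolist())
c,_=cam("wrist"); M=c["mount"]
for b in (.38,.42,.46):
    ut=np.r_[np.cos(b),0,-np.sin(b)]; nt=np.r_[-np.sin(b),0,-np.cos(b)]; C=np.r_[0,0,-8]-6*ut; v=np.r_[0,1,0]
    print(b,[np.round(proj(c,M,[C+sx*55*ut+sy*28*v+h*nt for sy in(1,-1)]),1).tolist() for sx,h in((1,4),(1,-4),(-1,4))])
E
```

```text
206 [180, 179, 198, 242, 243, 244, 245, 245, 244, 242, 239, 239, 239, 239, 240, 239, 234, 196, 153, 153, 152, 153, 152, 153, 153, 153]
210 [180, 180, 198, 242, 243, 244, 245, 245, 244, 242, 240, 238, 239, 239, 239, 238, 233, 196, 152, 153, 153, 153, 152, 153, 153, 153]
342 [179, 179, 191, 230, 240, 241, 241, 233, 227, 217, 202, 190, 197, 223, 237, 237, 234, 212, 154, 154, 154, 155, 152, 154, 152, 152]
347 [180, 178, 192, 229, 240, 241, 242, 242, 242, 240, 238, 236, 237, 237, 237, 237, 234, 212, 153, 154, 154, 154, 154, 152, 153, 154]
232 [154, 154, 154, 154, 154, 153, 153, 154, 155, 163, 177, 177, 177, 166, 69, 70, 69, 69]
236 [154, 154, 154, 152, 154, 154, 153, 153, 154, 164, 177, 177, 175, 167, 69, 71, 70, 68]
322 [153, 153, 152, 153, 154, 153, 154, 154, 153, 158, 175, 177, 175, 166, 73, 71, 71, 71]
326 [153, 154, 157, 161, 164, 166, 168, 170, 175, 176, 176, 176, 176, 166, 74, 72, 72, 72]
215 [180, 180, 173, 159, 153, 153, 153, 153, 152, 152, 152, 153, 152, 152, 152, 152, 152, 152, 153, 153, 149, 124, 80, 72, 70, 70, 70, 68, 71, 70] [75, 76, 77, 75, 76, 77, 76, 77, 77, 79, 77, 98, 
[... 676 characters left out ...]
 151, 89, 62, 71, 72, 72, 73, 72, 71, 72, 72, 71, 73, 72, 71, 71, 71, 72]
340 [69, 69, 70, 68, 68, 69, 70, 70, 69, 69, 68, 67, 69, 71, 70, 143, 175, 177, 178, 177, 177, 177, 178, 177, 178, 178, 177, 177, 177, 177] [157, 169, 176, 176, 176, 176, 176, 176, 175, 176, 176, 176, 176, 175, 176, 176, 173, 138, 73, 72, 72, 70, 72, 71, 71, 72, 72, 71, 71, 71, 71, 72, 71, 67, 71, 70]
0.38 [[[356.5, 202.3], [195.9, 202.3]], [[352.1, 188.8], [200.4, 188.7]], [[325.3, 351.6], [227.9, 351.6]]]
0.42 [[[357.5, 206.3], [194.8, 206.3]], [[353.2, 191.7], [199.3, 191.6]], [[324.8, 347.5], [228.4, 347.4]]]
0.46 [[[358.5, 210.6], [193.8, 210.5]], [[354.2, 194.9], [198.2, 194.8]], [[324.2, 343.4], [228.9, 343.3]]]
```

In-hand pose confirmed within about 1 mm (tilt 0.41). Travelling to a viewing pose beside the cradle.

```bash

python3 -m jog '[[-0.0046,-0.0019,-0.011,0,-0.1153,0,0.045],[-0.0046,-0.0019,-0.011,0,-0.1153,0,0.045],[-0.0046,-0.0019,-0.011,0,-0.1153,0,0.045],[-0.0046,-0.0019,-0.011,0,-0.1153,0,0.045],[-0.0046,-0.0019,-0.011,0,-0.1153,0,0.045]]' >/dev/null
python3 -m jog '[[-0.0046,-0.0019,-0.011,0,-0.1153,0,0.045],[-0.0046,-0.0019,-0.011,0,-0.1153,0,0.045],[-0.0046,-0.0019,-0.011,0,-0.1153,0,0.045],[-0.0046,-0.0019,-0.011,0,-0.1153,0,0.045],[-0.0046,-0.0019,-0.011,0,-0.1153,0,0.045]]' >/dev/null
python3 - <<'E'
from arm import *
s=log(); Rt=tilted(109,0); plan([508,-427,290],Rt,16)
E
```

```text
t 20.95 p [500.1 229.4 268.3] q [ 0.22  0.36  1.37 -0.    1.42  0.47] F [-0.4  0.9 -2.2] w 0.638 gf 44.7
16 rows of [-0.0416, -0.0004, -0.0012, -0.0004, 0.0003, -0.0366] |dp| 41.6 deg 2.09
```

```bash

python3 -m jog '[[-0.0416,-0.0004,-0.0012,0,0,-0.0366,0.045],[-0.0416,-0.0004,-0.0012,0,0,-0.0366,0.045],[-0.0416,-0.0004,-0.0012,0,0,-0.0366,0.045],[-0.0416,-0.0004,-0.0012,0,0,-0.0366,0.045],[-0.0416,-0.0004,-0.0012,0,0,-0.0366,0.045]]' >/dev/null
python3 -m jog '[[-0.0416,-0.0004,-0.0012,0,0,-0.0366,0.045],[-0.0416,-0.0004,-0.0012,0,0,-0.0366,0.045],[-0.0416,-0.0004,-0.0012,0,0,-0.0366,0.045],[-0.0416,-0.0004,-0.0012,0,0,-0.0366,0.045],[-0.0416,-0.0004,-0.0012,0,0,-0.0366,0.045]]' >/dev/null
python3 -m jog '[[-0.0416,-0.0004,-0.0012,0,0,-0.0366,0.045],[-0.0416,-0.0004,-0.0012,0,0,-0.0366,0.045],[-0.0416,-0.0004,-0.0012,0,0,-0.0366,0.045],[-0.0416,-0.0004,-0.0012,0,0,-0.0366,0.045],[-0.0416,-0.0004,-0.0012,0,0,-0.0366,0.045]]' >/dev/null
python3 -m jog '[[-0.0416,-0.0004,-0.0012,0,0,-0.0366,0.045],[0,0,0,0,0,0,0.045],[0,0,0,0,0,0,0.045],[0,0,0,0,0,0,0.045]]' | grep -E 'width|grip'
cat > crad.py <<'E'
from h import *
log(); c,T=cam("wrist"); im=eyes.capture("wrist"); cv2.imwrite("pics/w6.png",im[:,:,::-1])
for a,ce,m in blobs(im,(108,120,40),(128,255,255),250)[1]:
    pts=np.argwhere(m)[:,::-1]; 
    for z in (40,45):
        w=cast(c,T,pts,z)[:,:2].astype(np.float32); r=cv2.minAreaRect(w); print("blue",a,np.round(ce),"px",pts.min(0),pts.max(0),"rect",z,np.round(r[0],1),np.round(r[1],1),round(r[2],2))
E
python3 crad.py
```

```text
grip_width: 0.645
grip_force: 44.7
t 22.85 p [ 508.4 -425.3  287.1] q [-0.87  0.62  0.92 -0.    1.61 -1.21] F [-0.2  0.4 -0.2] w 0.645 gf 44.7
blue 2439 [275.  33.] px [240  15] [309  51] rect 40 [ 453.9 -279.3] [76.9 35.7] 19.12
blue 2439 [275.  33.] px [240  15] [309  51] rect 45 [ 454.3 -280.3] [75.9 35.2] 19.12
blue 1022 [397.  90.] px [370  79] [425 102] rect 40 [ 608.2 -288.4] [62.4 21.9] 12.97
blue 1022 [397.  90.] px [370  79] [425 102] rect 45 [ 606.6 -289.3] [61.6 21.6] 12.97
blue 1560 [274. 133.] px [243 120] [306 145] rect 40 [ 489.  -381.6] [76.2 29.6] 18.17
blue 1560 [274. 133.] px [243 120] [306 145] rect 45 [ 488.9 -381.3] [75.2 29.2] 18.17
blue 845 [384. 157.] px [358 146] [409 168] rect 40 [ 625.8 -365.4] [62.2 22.4] 12.95
blue 845 [384. 157.] px [358 146] [409 168] rect 45 [ 623.9 -365.3] [61.4 22.1] 12.95
blue 2052 [ 83. 270.] px [ 15 254] [130 299] rect 40 [ 286.4 -659.2] [158.5  58.9] 11.2
blue 2052 [ 83. 270.] px [ 15 254] [130 299] rect 45 [ 289.  -655.2] [156.4  58.1] 11.2
blue 279 [502. 271.] px [452 269] [543 274] rect 40 [ 842.3 -457.1] [127.4   6.2] 18.47
blue 279 [502. 271.] px [452 269] [543 274] rect 45 [ 837.5 -455.8] [125.8   6.2] 18.47
```

```bash
python3 - <<'E'
from arm import *
c,T=cam("wrist"); im=eyes.capture("wrist")
bl=[b for b in blobs(im,(108,100,30),(128,255,255),250)[1] if 230<b[1][0]<320 and b[1][1]<150]
res={}
for ang in (108.5,109,109.5):
  a=hdg(ang)[:2]; w=np.r_[-a[1],a[0]]
  L=[cast(c,T,np.argwhere(b[2])[:,::-1],45)[:,:2] for b in bl]
  far=max(L,key=lambda q:(q@a).mean()); near=min(L,key=lambda q:(q@a).mean())
  f=np.percentile(far@a,98.5); n=np.percentile(near@a,1.5)
  lat=[(np.percentile(q@w,1),np.percentile(q@w,99)) for q in (far,near)]
  # edge straightness: outer edge slope
  sl=[]
  for q,sgn in((far,1),(near,-1)):
    y=q@w; x=q@a; bins=np.linspace(y.min()+6,y.max()-6,9); e=[(sgn*(sgn*x[(y>=l)&(y<h)]).max(),(l+h)/2) for l,h in zip(bins[:-1],bins[1:])]
    e=np.array(e); k=np.polyfit(e[:,1],e[:,0],1); sl.append((round(np.median(e[:,0]),1),round(np.degrees(k[0]),2)))
  m=(sl[0][0]+sl[1][0])/2; lm=np.mean(lat)
  print(ang,"span",round(sl[0][0]-sl[1][0],1),"edges",sl,"lat",np.round(lat,1).tolist(),"centre",np.round(m*a+lm*w,1))
E
```

```text
108.5 span 137.7 edges [(np.float64(-393.1), np.float64(-0.37)), (np.float64(-530.8), np.float64(0.55))] lat [[-379.2, -304.6], [-379.7, -305.5]] centre [ 471.2 -329.5]
109 span 137.9 edges [(np.float64(-395.9), np.float64(-0.11)), (np.float64(-533.8), np.float64(1.05))] lat [[-375.6, -301.2], [-375.2, -301.0]] centre [ 471.2 -329.4]
109.5 span 137.7 edges [(np.float64(-399.1), np.float64(0.14)), (np.float64(-536.8), np.float64(1.54))] lat [[-372.0, -297.7], [-370.6, -296.5]] centre [ 471.2 -329.5]
```

Cradle: centre (471.2,-329.4), axis 109°. The span of 137.9 matches 138 and the width of 75 matches 76. Planning the placing.

```bash
python3 - <<'E'
from arm import *
b=.41; ut=np.r_[np.cos(b),0,-np.sin(b)]; nt=np.r_[-np.sin(b),0,-np.cos(b)]; C=np.r_[0,.4,-8]-6*ut
s=sense(); q=s["joints"]; pr=None
for z,n in ((120,7),(55,4),(44,4)):
    p,Rt=boardpose(C,ut,nt,[471.2,-329.4,z],hdg(109),K); q,e=ik(p,Rt,q if pr else [-.72,.5,1.7,-.4,.6,-.7]); print(z,np.round(p,1),np.round(q,2),round(e,4))
    plan(p,Rt,n,*(pr or (None,None))); pr=(p,Rt)
E
```

```text
120 [ 469.9 -326.9  112.7] [-0.73  0.45  1.73 -0.34  0.63 -0.82] 0.0
7 rows of [0.0193, -0.0006, 0.0222, -0.0003, -0.0589, 0.0004] |dp| 29.5 deg 3.37
55 [ 469.9 -326.9   47.7] [-0.72  0.56  1.77 -0.43  0.49 -0.71] 0.0
4 rows of [0.0065, 0.0, 0.0149, 0.0, 0.0, 0.0] |dp| 16.2 deg 0.0
44 [ 469.9 -326.9   36.7] [-0.72  0.58  1.77 -0.45  0.47 -0.68] 0.0
4 rows of [0.0011, 0.0, 0.0025, 0.0, 0.0, 0.0] |dp| 2.8 deg 0.0
```

```bash

python3 -m jog '[[0.0193,-0.0006,0.0222,0,-0.059,0,0.045],[0.0193,-0.0006,0.0222,0,-0.059,0,0.045],[0.0193,-0.0006,0.0222,0,-0.059,0,0.045],[0.0193,-0.0006,0.0222,0,-0.059,0,0.045],[0.0193,-0.0006,0.0222,0,-0.059,0,0.045]]' >/dev/null
python3 -m jog '[[0.0193,-0.0006,0.0222,0,-0.059,0,0.045],[0.0193,-0.0006,0.0222,0,-0.059,0,0.045],[0,0,0,0,0,0,0.045],[0,0,0,0,0,0,0.045]]' >/dev/null
cat > pl.py <<'E'
from arm import *
b=.41; ut=np.r_[np.cos(b),0,-np.sin(b)]; nt=np.r_[-np.sin(b),0,-np.cos(b)]; C=np.r_[0,.4,-8]-6*ut
s=log(); B=rot(s); print("board",np.round(s["eef_pos"]+B.apply(C),1),"u",np.round(B.apply(ut),3),"n",np.round(B.apply(nt),3))
for z,n in ((120,2),(56,4),(50,3),(44.5,3)):
    p,Rt=boardpose(C,ut,nt,[471.2,-329.4,z],hdg(109),K); print(z,end=" "); plan(p,Rt,n)
E
python3 pl.py
```

```text
t 23.85 p [ 470.1 -328.3  113.6] q [-0.73  0.43  1.76 -0.35  0.62 -0.81] F [ 0.5 -0.9 -0.7] w 0.644 gf 44.7
board [ 471.4 -330.8  120.9] u [-0.327  0.945 -0.001] n [0.002 0.002 1.   ]
120 2 rows of [0.0008, 0.0001, 0.0001, -0.0007, 0.0007, 0.0013] |dp| 0.8 deg 0.09
56 4 rows of [0.0068, 0.0001, 0.0147, -0.0003, 0.0003, 0.0006] |dp| 16.2 deg 0.05
50 3 rows of [0.0099, 0.0001, 0.0215, -0.0004, 0.0005, 0.0008] |dp| 23.6 deg 0.06
44.5 3 rows of [0.0106, 0.0001, 0.0232, -0.0004, 0.0005, 0.0008] |dp| 25.5 deg 0.06
```

```bash

python3 -m jog '[[0.0068,0.0001,0.0147,0,0,0.0005,0.045],[0.0068,0.0001,0.0147,0,0,0.0005,0.045],[0.0068,0.0001,0.0147,0,0,0.0005,0.045],[0.0068,0,0.0147,0,0,0.0005,0.045],[0,0,0,0,0,0,0.045]]' >/dev/null
python3 pl.py
```

```text
t 24.35 p [ 469.4 -327.8   47.7] q [-0.73  0.54  1.8  -0.45  0.48 -0.69] F [ 1.  -0.1 -1.9] w 0.647 gf 44.7
board [ 470.7 -330.3   55. ] u [-0.324  0.946 -0.001] n [0.002 0.001 1.   ]
120 2 rows of [-0.0126, 0.0003, -0.0299, -0.0014, 0.0003, -0.0004] |dp| 32.5 deg 0.09
56 4 rows of [0.0001, 0.0002, -0.0003, -0.0007, 0.0002, -0.0002] |dp| 0.4 deg 0.04
50 3 rows of [0.0009, 0.0003, 0.0014, -0.0009, 0.0002, -0.0003] |dp| 1.7 deg 0.06
44.5 3 rows of [0.0016, 0.0003, 0.0031, -0.0009, 0.0002, -0.0003] |dp| 3.5 deg 0.06
```

```bash

python3 -m jog '[[0.0009,0.0003,0.0014,-0.001,0,0,0.045],[0.0009,0.0003,0.0014,-0.001,0,0,0.045],[0.0009,0.0003,0.0014,0,0,0,0.045],[0,0,0,0,0,0,0.045]]' | grep -E 'pos|^force'
python3 -m jog '[[0.0006,0,0.0014,0,0,0,0.045],[0.0006,0,0.0014,0,0,0,0.045],[0,0,0,0,0,0,0.045]]' | grep -E 'pos|^force'
python3 -m jog '[[0.0004,0,0.0009,0,0,0,0.045],[0.0004,0,0.0009,0,0,0,0.045],[0,0,0,0,0,0,0.045]]' | grep -E 'pos|^force'
python3 pl.py
```

```text
eef_pos: [470.0, -326.0, 43.1]
force: [-0.0, -1.0, -1.3]
eef_pos: [469.8, -325.9, 39.4]
force: [-0.4, 0.2, -2.9]
eef_pos: [469.9, -326.0, 37.6]
force: [-0.3, 0.9, -0.1]
t 25.35 p [ 469.9 -326.    37.6] q [-0.73  0.56  1.81 -0.46  0.45 -0.67] F [-0.3  0.9 -0.1] w 0.645 gf 44.8
board [ 471.2 -328.5   45. ] u [-0.325  0.946 -0.001] n [-0.     0.001  1.   ]
120 2 rows of [-0.0154, -0.0002, -0.0342, -0.0, 0.0006, -0.0] |dp| 37.5 deg 0.03
56 4 rows of [-0.0013, -0.0001, -0.0024, -0.0, 0.0003, -0.0] |dp| 2.8 deg 0.02
50 3 rows of [-0.0009, -0.0001, -0.0014, -0.0, 0.0004, -0.0] |dp| 1.7 deg 0.02
44.5 3 rows of [-0.0002, -0.0001, 0.0003, -0.0, 0.0004, -0.0] |dp| 0.3 deg 0.02
```

```bash

python3 -m jog '[[0,-0.0002,0.0005,0,0,0,0.045],[0,0,0,0,0,0,0.045],[0,0,0,0,0,0,0.045]]' | grep -E 'pos|^force'
python3 -m jog '[[0.0001,0,0.0005,0,0,0,0.045],[0,0,0,0,0,0,0.045],[0,0,0,0,0,0,0.045]]' | grep -E 'pos|^force'
```

```text
eef_pos: [469.9, -326.2, 37.4]
force: [0.3, 2.3, 1.5]
eef_pos: [469.9, -326.2, 37.3]
force: [-2.3, 5.3, 7.9]
```

```bash

python3 -m jog '[[0,0,0,0,0,0,0.06],[0,0,0,0,0,0,0.07],[0,0,0,0,0,0,0.0854],[0,0,0,0,0,0,0.0854],[0,0,0,0,0,0,0.0854]]' | grep -E 'pos|force|width'
python3 -m jog '[[0,0,-0.01,0,0,0,0.0854],[0,0,-0.02,0,0,0,0.0854],[0,0,-0.03,0,0,0,0.0854],[0,0,-0.03,0,0,0,0.0854],[0,0,-0.03,0,0,0,0.0854]]' | grep -E 'pos|force'
python3 - <<'E'
from arm import *
s=log(); Rt=tilted(109,0); plan([471.2+13,-329.4-38,250],Rt,6)
E
```

```text
eef_pos: [469.8, -326.3, 36.6]
force: [0.3, -0.6, 0.1]
grip_width: 0.997
grip_force: 0.0
eef_pos: [453.9, -280.1, 148.3]
force: [0.2, -0.7, -0.1]
grip_force: 0.0
t 26.95 p [ 453.9 -280.1  148.3] q [-0.67  0.31  1.83 -0.35  0.68 -0.77] F [ 0.2 -0.7 -0.1] w 1.001 gf 0.0
6 rows of [-0.0191, 0.0, -0.0129, 0.0001, 0.0685, 0.0] |dp| 23.1 deg 3.93
```

Released. Now I'll check the seating numerically from above.

```bash

python3 -m jog '[[-0.0191,0,-0.0129,0,0.0685,0,0.0854],[-0.0191,0,-0.0129,0,0.0685,0,0.0854],[-0.0191,0,-0.0129,0,0.0685,0,0.0854],[-0.0191,0,-0.0129,0,0.0685,0,0.0854],[-0.0191,0,-0.0129,0,0.0685,0,0.0854]]' >/dev/null
python3 -m jog '[[-0.0191,0,-0.0129,0,0.0685,0,0.0854],[0,0,0,0,0,0,0.0854],[0,0,0,0,0,0,0.0854]]' >/dev/null
python3 - <<'E'
from arm import *
log(); c,T=cam("wrist"); im=eyes.capture("wrist"); cv2.imwrite("pics/w7.png",im[:,:,::-1])
hsv=cv2.cvtColor(im,cv2.COLOR_RGB2HSV)
for a,ce,m in blobs(im,(45,70,30),(85,255,255),300)[1]:
    w=cast(c,T,np.argwhere(m)[:,::-1],46)[:,:2].astype(np.float32); r=cv2.minAreaRect(w); print("green",a,np.round(ce),np.round(r[0],1),np.round(r[1],1),round(r[2],2))
# rails: local quad corners predicted at home pose; measure white mask near
a=hdg(109)[:2]; w=np.r_[-a[1],a[0]]; ctr=np.r_[471.2,-329.4]
m=cv2.inRange(hsv,(0,0,125),(180,45,255)); pts=np.argwhere(m)[:,::-1]; W=cast(c,T,pts,48)[:,:2]-ctr
x=W@a; y=W@w
for sgn in(1,-1):
    k=(abs(y-sgn*25)<4)&(abs(x)<64); 
    print("rail",sgn,k.sum(),"x",np.round(np.percentile(x[k],[.5,99.5]),1),"y",np.round(np.percentile(y[k],[1,99]),1))
# heights by apparent rail spacing at each end
for xe in (-45,0,45):
    row=[]
    for sgn in(1,-1):
        k=(abs(y-sgn*25)<6)&(abs(x-xe)<4); row.append(y[k].mean() if k.any() else np.nan)
    print(xe,np.round(row,2),"spacing",round(row[0]-row[1],2))
bl=[b for b in blobs(im,(108,100,30),(128,255,255),250)[1]]
for b in bl:
    q=cast(c,T,np.argwhere(b[2])[:,::-1],45)[:,:2]-ctr
    if abs(q.mean(0)).max()<90: print("blue",b[0],"x",np.round([(q@a).min(),(q@a).max()],1),"y",np.round([(q@w).min(),(q@w).max()],1))
E
```

```text
t 27.75 p [ 484.1 -368.   248.3] q [-0.84  0.5   1.22  0.    1.43 -1.17] F [0.3 0.5 0.1] w 1.0 gf 0.0
green 3630 [277. 138.] [ 470.7 -328.9] [ 43.2 108. ] 18.89
green 6412 [110. 176.] [ 305.9 -431. ] [ 92.6 142.4] 10.71
green 308 [ 83. 408.] [ 335.  -773.3] [70.  27.1] 79.22
rail 1 662 x [-54.   55.3] y [21.9 28.7]
rail -1 719 x [-53.9  55.4] y [-28.9 -21.4]
-45 [ 25.34 -24.76] spacing 50.1
0 [ 25.02 -26.44] spacing 51.46
45 [ 25.   -24.79] spacing 49.79
blue 1337 x [40.9 69.8] y [-38.3  37.9]
blue 1038 x [-69.  -32.9] y [-37.9  37.8]
```

The board lies level, centred and aligned at 108.9°: x from -54 to 55, y within ±29, inside the lips, with rail spacing about equal at both ends. One check of the other objects, then I hand in.

```bash
python3 - <<'E'
from h import *
from rig import finish_job
a=cv2.imread("pics/top0.png").astype(int); b=eyes.capture("top")[:,:,::-1].astype(int)
d=np.abs(a-b).max(2)
for n,(x,y) in dict(flux=(292,153),spool=(304,198),meter=(205,203),cleaner=(214,151)).items(): print(n,d[y-14:y+14,x-10:x+10].mean().round(1))
print(sense()["time_s"]); print(finish_job())
E
```

```text
flux 4.5
spool 4.3
meter 4.4
cleaner 4.5
27.85
the job is handed in; nothing more can be done
None
```

The board was turned over using the rack and now lies solder side up, level and centred in the large blue cradle, released; the other objects were not moved, and it was handed in at 27.9 s.

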